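Line up the riser blocks and weight the plate

ROBOT

A 7-joint arm with a two-finger parallel gripper is mounted at the origin on the work surface. World frame = base frame: x ahead of the robot, y to its left, z up, the work surface at z = 0. Lengths are in m, angles in rad, forces in N, time in s.
With the tool pointing down it reaches from about 0.425 to 0.925 m from the base axis. Payload 6.8 kg.
Tool frame: the origin (TCP) lies midway between the tips of the shut fingers; the grasp point (between the pads) lies 19 mm behind it (bot.grasp_offset is the distance from the TCP to the grasp point, in m); z points along the fingers, x is the direction in which the jaws open and shut, and the axes are right-handed (so a half turn about z gives the same grasp; the last joint's range is limited). The gripper opens to 85 mm and grips with 20 to 120 N. Pads are 22 mm wide; open, the fingers measure 114 mm over their backs; the gripper's body (76 mm by 85 mm) begins 54 mm behind the grasp point. The pads swing forward as they close: fully open they stand 13 mm farther back than shut.
Start: joints at [-1.282, 0.477, 0.022, 1.555, -0.011, 1.109, -0.083], TCP at [0.261, 0.623, 0.231] pointing down, gripper open.
Joint ranges: [-2.96, 2.96], [-0.34, 2.1], [-1.41, 1.46], [0.24, 2.44], [-1.37, 4.51], [0.17, 1.92], [-2.96, 2.96]. Speed limits (rad/s): [2.39, 2.39, 3.14, 3.14, 3.14, 3.14, 3.14].

INTERFACE

Orientations are given as a unit quaternion [w, x, y, z].
In Python, from station import bot, imaging gives the robot as it stands. The module is installed in compiled form; this text tells all that it offers.
- The arm moves only by the tool apply_moves, never from a script. Its argument "increments" is a list of rows, each a list of 7 numbers: the shift along the tool's x, y, z in mm, then the turn, a rotation vector about the tool's x, y, z in degrees, then the closure, from -1 (fully open) to 1 (shut). In form: [[dx, dy, dz, rx, ry, rz, grip], ...]. A call has exactly 8 rows; each row shifts and turns the pose as measured when the row begins, along the tool's axes as they then stand; what a row does not reach is not made up. A row lasts 1/8 s, in which the tool goes at most 62.5 mm and 10.7 degrees, less where a joint would pass 70% of its speed; a pose out of reach is approached as far as the arm can. A call with a gripper value outside its range is refused whole. The fingers move at their own pace and stop on an object; "grip_force" is the grip in N (left out, the last holds). Time passes only in rows, so rows that do not move let the fingers close, or fill a call up. It gives the time, the measured TCP pose, the force and the opening at its end, in the units of the state.
- bot.get_obs(): the state, without advancing time (a new reading comes with each control period).
- imaging.read_camera(name): name is "side" or "top"; returns the picture (420x560x3 uint8, red, green, blue); there is no depth.
- imaging.get_calibration(name): a dict with "K" (3x3 intrinsics, pixels), "extrinsics" (4x4, takes a point from camera to world coordinates). Camera axes: x right, y down, z forward; pixel columns grow to the right and rows downward; lengths in m; the calibration is good to about 2 mm. A picture is of the moment at which its call begins. get_calibration takes no time and is no camera call.
- bot.hand_in(): hands the job in, once; it reports no verdict.
The state is a dict: "t": time; "q": joint angles; "joint_vel": joint speeds; "joint_torque": joint torques, N m; "eef_pos": TCP position; "tool_rot": TCP orientation; "contact_force": force on the tool from outside, world axes, zero at the start; "torque": the same for the moment, N m; "gripper_width": opening from 0.0 (shut) to 1.0 (fully open).
Only numpy, scipy, OpenCV 4.12 (cv2) and the standard library are available. Lean on these libraries where they do the work, as an engineer would, in place of code of your own. Each camera call takes 0.05 s, during which the arm holds its last target.

TASK

Lift the holed plate off the glue-up jig and set it aside, then straighten the loose wooden blocks into an even row: each square with its end against the back rail, one centred on each black end line and the rest spaced evenly between. Lower the plate over the two pins until it lies flush on the blocks, and gently stand the jug in the middle of its left half (the robot's left) and the tin in the middle of its right half as weights, disturbing nothing else on the bench.

Things in the scene. Friction and masses are not known exactly. Their poses are not given: they have to be found in the camera images.
- jig: Fixed glue-up jig: white bed 260 (x) x 450 (y) x 18 mm. Origin: centre of its underside; x away from the robot, y along the row to the robot's left. On the bed: dark back rail 6 mm high, near face at x = +102, y = -170 to +170 mm; two steel pins at x = +70, y = -185 and +185 mm; two thin black end lines across the bed at y = -130 and +130 mm.
- pin_r (a point): Tip of the right locating pin, 86 mm above the table: 12 mm diameter up to 74 mm, then tapering. Axes as the jig's.
- pin_l (a point): Tip of the left locating pin, alike.
- plate: Loose clamping plate: plywood bar 64 (x) x 410 (y) x 24 mm, 0.4 kg, with a through hole of 18 mm diameter at y = -185 and +185 mm on its centre line. Origin: centre of its underside. At the start it is stored on the jig: over the pins, flat on the bed. Can be gripped across its 64 mm width at the middle with the fingertips, clear of the rail.
- jug: Closed grey jug, 0.7 kg, standing on the left of the table. Body 64 (x) x 110 (y) x 112 mm; on top a grip bar 24 mm wide (x), 16 mm high, along y from -52 to +32 mm, centred 148 mm above the underside, 28 mm clear of the body; black cap at y = +43 mm, 130 mm high. Origin: centre of its underside.
- tin: Plain metal tin, 0.5 kg, 64 mm diameter, 95 mm tall, standing on the left of the table. Origin: centre of its underside.
- block1: One of five alike loose wooden blocks, of which 3 to 5 are present: 64 (x) x 32 (y) x 28 mm high, about 50 g. Origin: centre of its underside; x along its length. Starts askew on the near half of the jig's bed.
- block2: One of five alike loose wooden blocks, of which 3 to 5 are present: 64 (x) x 32 (y) x 28 mm high, about 50 g. Origin: centre of its underside; x along its length. Starts askew on the near half of the jig's bed.
- block3: One of five alike loose wooden blocks, of which 3 to 5 are present: 64 (x) x 32 (y) x 28 mm high, about 50 g. Origin: centre of its underside; x along its length. Starts askew on the near half of the jig's bed.
- block4: One of five alike loose wooden blocks, of which 3 to 5 are present: 64 (x) x 32 (y) x 28 mm high, about 50 g. Origin: centre of its underside; x along its length. Starts askew on the near half of the jig's bed.
- block5: One of five alike loose wooden blocks, of which 3 to 5 are present: 64 (x) x 32 (y) x 28 mm high, about 50 g. Origin: centre of its underside; x along its length. Starts askew on the near half of the jig's bed.
- bottle: Bystander: amber glass bottle, 64 mm diameter, 170 mm tall, on the far right of the table. Origin: centre of its underside.
- funnel: Bystander: white funnel standing mouth down, 110 mm diameter, 125 mm tall, on the near left of the table. Origin: centre of its underside.
- wiper: Bystander: chrome wiper arm, 340 mm long (y), 22 mm high, lying beyond the jig. Origin: on its underside near the middle.
- sander: Bystander: cork sanding block 70 x 110 x 35 mm, on the far left of the table. Origin: centre of its underside.
- jar: Bystander: glass jar, 68 mm diameter, 80 mm tall, on the near right of the table. Origin: centre of its underside.
Things that resemble listed ones, but are neither listed nor needed, are in the scene too. Leave any white or yellow look-alike of the block4 alone.

How it is judged:
On the way, in this order (a step that is already met when the one before it is completed fails the run):
1. all the blocks stand in an even row against the rail, from end line to end line (x of block1 in the frame of jig between 0.061 and 0.079 m and angle between the x axis of each of block1, block2, block3, block4, block5 and the x axis of jig, either way round below 0.1 rad and angle between each of block1, block2, block3, block4, block5's own z axis and vertical below 0.08 rad and z of block1 in the frame of jig between 0.014 and 0.022 m and x of block2 in the frame of jig between 0.061 and 0.079 m and z of block2 in the frame of jig between 0.014 and 0.022 m and x of block3 in the frame of jig between 0.061 and 0.079 m and z of block3 in the frame of jig between 0.014 and 0.022 m and x of block4 in the frame of jig between 0.061 and 0.079 m and z of block4 in the frame of jig between 0.014 and 0.022 m and x of block5 in the frame of jig between 0.061 and 0.079 m and z of block5 in the frame of jig between 0.014 and 0.022 m and (((y of block1 in the frame of jig between -0.138 and -0.122 m or y of block1 in the frame of jig between -0.008 and 0.008 m or y of block1 in the frame of jig between 0.122 and 0.138 m) and (y of block2 in the frame of jig between -0.138 and -0.122 m or y of block2 in the frame of jig between -0.008 and 0.008 m or y of block2 in the frame of jig between 0.122 and 0.138 m) and (y of block3 in the frame of jig between -0.138 and -0.122 m or y of block3 in the frame of jig between -0.008 and 0.008 m or y of block3 in the frame of jig between 0.122 and 0.138 m) and (y of block4 in the frame of jig between -0.138 and -0.122 m or y of block4 in the frame of jig between -0.008 and 0.008 m or y of block4 in the frame of jig between 0.122 and 0.138 m) and (y of block5 in the frame of jig between -0.138 and -0.122 m or y of block5 in the frame of jig between -0.008 and 0.008 m or y of block5 in the frame of jig between 0.122 and 0.138 m)) or ((y of block1 in the frame of jig between -0.138 and -0.122 m or y of block2 in the frame of jig between -0.138 and -0.122 m or y of block3 in the frame of jig between -0.138 and -0.122 m or y of block4 in the frame of jig between -0.138 and -0.122 m or y of block5 in the frame of jig between -0.138 and -0.122 m) and (y of block1 in the frame of jig between -0.0513 and -0.0353 m or y of block2 in the frame of jig between -0.0513 and -0.0353 m or y of block3 in the frame of jig between -0.0513 and -0.0353 m or y of block4 in the frame of jig between -0.0513 and -0.0353 m or y of block5 in the frame of jig between -0.0513 and -0.0353 m) and (y of block1 in the frame of jig between 0.0353 and 0.0513 m or y of block2 in the frame of jig between 0.0353 and 0.0513 m or y of block3 in the frame of jig between 0.0353 and 0.0513 m or y of block4 in the frame of jig between 0.0353 and 0.0513 m or y of block5 in the frame of jig between 0.0353 and 0.0513 m) and (y of block1 in the frame of jig between 0.122 and 0.138 m or y of block2 in the frame of jig between 0.122 and 0.138 m or y of block3 in the frame of jig between 0.122 and 0.138 m or y of block4 in the frame of jig between 0.122 and 0.138 m or y of block5 in the frame of jig between 0.122 and 0.138 m) and (y of block1 in the frame of jig between -0.138 and -0.122 m or y of block1 in the frame of jig between -0.0513 and -0.0353 m or y of block1 in the frame of jig between 0.0353 and 0.0513 m or y of block1 in the frame of jig between 0.122 and 0.138 m) and (y of block2 in the frame of jig between -0.138 and -0.122 m or y of block2 in the frame of jig between -0.0513 and -0.0353 m or y of block2 in the frame of jig between 0.0353 and 0.0513 m or y of block2 in the frame of jig between 0.122 and 0.138 m) and (y of block3 in the frame of jig between -0.138 and -0.122 m or y of block3 in the frame of jig between -0.0513 and -0.0353 m or y of block3 in the frame of jig between 0.0353 and 0.0513 m or y of block3 in the frame of jig between 0.122 and 0.138 m) and (y of block4 in the frame of jig between -0.138 and -0.122 m or y of block4 in the frame of jig between -0.0513 and -0.0353 m or y of block4 in the frame of jig between 0.0353 and 0.0513 m or y of block4 in the frame of jig between 0.122 and 0.138 m) and (y of block5 in the frame of jig between -0.138 and -0.122 m or y of block5 in the frame of jig between -0.0513 and -0.0353 m or y of block5 in the frame of jig between 0.0353 and 0.0513 m or y of block5 in the frame of jig between 0.122 and 0.138 m)) or ((y of block1 in the frame of jig between -0.138 and -0.122 m or y of block2 in the frame of jig between -0.138 and -0.122 m or y of block3 in the frame of jig between -0.138 and -0.122 m or y of block4 in the frame of jig between -0.138 and -0.122 m or y of block5 in the frame of jig between -0.138 and -0.122 m) and (y of block1 in the frame of jig between -0.073 and -0.057 m or y of block2 in the frame of jig between -0.073 and -0.057 m or y of block3 in the frame of jig between -0.073 and -0.057 m or y of block4 in the frame of jig between -0.073 and -0.057 m or y of block5 in the frame of jig between -0.073 and -0.057 m) and (y of block1 in the frame of jig between -0.008 and 0.008 m or y of block2 in the frame of jig between -0.008 and 0.008 m or y of block3 in the frame of jig between -0.008 and 0.008 m or y of block4 in the frame of jig between -0.008 and 0.008 m or y of block5 in the frame of jig between -0.008 and 0.008 m) and (y of block1 in the frame of jig between 0.057 and 0.073 m or y of block2 in the frame of jig between 0.057 and 0.073 m or y of block3 in the frame of jig between 0.057 and 0.073 m or y of block4 in the frame of jig between 0.057 and 0.073 m or y of block5 in the frame of jig between 0.057 and 0.073 m) and (y of block1 in the frame of jig between 0.122 and 0.138 m or y of block2 in the frame of jig between 0.122 and 0.138 m or y of block3 in the frame of jig between 0.122 and 0.138 m or y of block4 in the frame of jig between 0.122 and 0.138 m or y of block5 in the frame of jig between 0.122 and 0.138 m)))), for 0.2 s.
2. the plate is over both pins and lies flush on the blocks (x of plate in the frame of jig between 0.064 and 0.076 m and y of plate in the frame of jig between -0.006 and 0.006 m and angle between the y axis of plate and the y axis of jig, either way round below 0.04 rad and angle between plate's own z axis and vertical below 0.02 rad and z of plate in the frame of jig between 0.043 and 0.05 m), for 0.2 s.
3. the jug stands on the left half of the plate and the tin on the right half (x of jug in the frame of jig between 0.05 and 0.09 m and y of jug in the frame of jig between 0.06 and 0.14 m and z of jug in the frame of plate between 0.02 and 0.029 m and angle between each of jug, tin's own z axis and vertical below 0.06 rad and x of tin in the frame of jig between 0.05 and 0.09 m and y of tin in the frame of jig between -0.14 and -0.06 m and z of tin in the frame of plate between 0.02 and 0.029 m), for 0.2 s.
At the end, for the whole second after the job is handed in: Blocks flat, within 9 mm of the rail, 0.1 rad of square, 8 mm of their places in the even row; plate over the pins, flush on them (4 mm, 0.02 rad); jug on its left half, tin on its right, upright, still, 60 to 140 mm from its middle, 20 mm from its centre line (all of step 1 and all of step 2 and all of step 3 and linear speed of each of jug, tin, plate below 0.02 m/s); the robot touches nothing.
It fails at once if a bystander (bottle, funnel, wiper arm, sanding block or jar) is moved more than 30 mm (distance of any of bottle, funnel, wiper, sander, jar from where it was at the start of the episode above 0.03 m).
It fails at once if the jug or the tin is dropped or banged onto the plate (over 60 N) (contact force between any of jug, tin and plate above 60 N).
Of block1, block2, block3, block4, block5 only 3 to 5 are there at a start; the rules pass over those that are not, and their reading is None.
At some moment in a run one of block1, block2, block3, block4, block5 may be knocked a few centimetres aside while the robot is not near it.
It also fails if it takes over 210 s, if anything falls off the work surface, if the arm or the gripper's body presses on something with over 40 N, if the wrist force passes 120 N, or if a joint passes its speed limit or range.

## Working session

There is one attempt and no reset: what is moved stays moved. The work goes in short steps, Python scripts to look and compute and a tool call to move; the robot and the scene stay as the last step left them, time stands still between calls to the robot, and variables do not carry over. Pictures are saved under pics/ and viewed, and the job is handed in when it is done.

Besides the shell and the picture viewer there is one more tool, called after ">>>" as a command line: name --pt "numbers of a row" for each row, then --argument value for the rest. apply_moves: Moves the arm, as the interface text tells. Its arguments: {"type":"object","properties":{"increments":{"type":"array","items":{"type":"array","items":{"type":"number"}}},"grip_force":{"type":"number"}},"required":["increments"]}

```bash
ls; mkdir -p pics
cat > h.py <<'E'
import numpy as np, cv2
from station import bot, imaging
def cal(n):
    c=imaging.get_calibration(n); return np.array(c["K"]),np.array(c["extrinsics"])
def proj(n,P):
    K,E=cal(n); P=np.atleast_2d(P); c=(np.linalg.inv(E)@np.c_[P,np.ones(len(P))].T)[:3]; u=K@c; return (u[:2]/u[2]).T
def ray(n,uv):
    K,E=cal(n); d=E[:3,:3]@np.linalg.solve(K,np.array([uv[0],uv[1],1.])); return E[:3,3],d
def onz(n,uv,z):
    o,d=ray(n,uv); return o+d*(z-o[2])/d[2]
def tri(uv1,uv2):
    a,d=ray("top",uv1); b,e=ray("side",uv2); s=np.linalg.lstsq(np.c_[d,-e],b-a,rcond=None)[0]
    p,q=a+s[0]*d,b+s[1]*e; return (p+q)/2,np.linalg.norm(p-q)
def snap(n,name,crop=None,scale=1):
    im=imaging.read_camera(n); np.save(f"pics/{name}.npy",im)
    o=im if crop is None else im[crop[1]:crop[3],crop[0]:crop[2]]
    if scale!=1:o=cv2.resize(o,None,fx=scale,fy=scale,interpolation=cv2.INTER_CUBIC)
    cv2.imwrite(f"pics/{name}.png",o[:,:,::-1]); return im
E
python3 - <<'E'
from h import *
for n in("top","side"):
    snap(n,n+"0"); K,E=cal(n); print(n,K.round(1).tolist(),E.round(3).tolist())
o=bot.get_obs(); print(o, bot.grasp_offset)
E
```

```text
pics
top [[397.5, 0.0, 277.5], [0.0, 397.5, 209.0], [0.0, 0.0, 1.0]] [[-0.029, -0.994, 0.109, 0.434], [-1.0, 0.029, 0.004, 0.055], [-0.007, -0.109, -0.994, 0.959], [0.0, 0.0, 0.0, 1.0]]
side [[458.0, 0.0, 285.0], [0.0, 458.0, 208.4], [0.0, 0.0, 1.0]] [[0.945, -0.225, 0.238, 0.287], [-0.327, -0.626, 0.708, -0.598], [-0.011, -0.747, -0.665, 0.723], [0.0, 0.0, 0.0, 1.0]]
{'t': 0.1, 'q': array([-1.28209695,  0.47773734,  0.02235174,  1.55634046, -0.01149476,
        1.10930704, -0.08310263]), 'joint_vel': array([-3.56676285e-05, -1.93276789e-03,  2.09162596e-04, -2.48213537e-03,
       -8.28214666e-04, -3.35774861e-03,  1.16447376e-03]), 'joint_torque': array([ 4.74953777e-03, -5.97757781e+01,  1.61435578e+00, -2.81956422e+01,
        1.29259468e-02,  4.95682005e-03,  3.63225610e-06]), 'eef_pos': array([0.26067732, 0.62205687, 0.23041489]), 'tool_rot': array([ 5.13651096e-04,  8.32603312e-01,  5.53869148e-01, -6.54413393e-04]), 'contact_force': array([ 0.55113968,  0.16181263, -0.190907  ]), 'torque': array([-0.00662432, -0.01576091,  0.00534362]), 'gripper_width': 0.9955302048929126} 0.0187
```

View pics/top0.png

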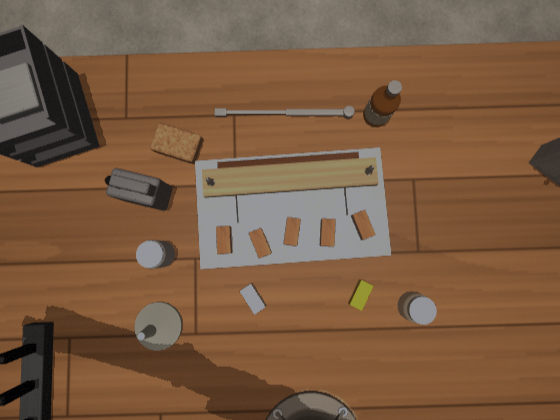

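View pics/side0.png

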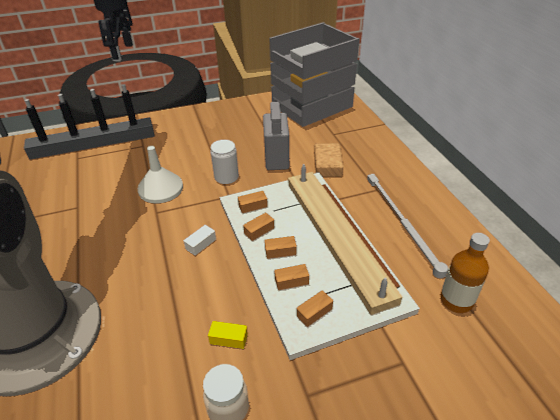

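The top picture shows five orange blocks at about (224,240), (260,243), (292,231), (328,233) and (364,225). The plate lies on the pins at (210,182) and (369,170), the tin is at (151,254) and the jug at (138,187). The white and yellow decoys are at (252,299) and (361,295).

Run:
```python
from h import *
im=np.load("pics/top0.npy")
cv2.imwrite("pics/t0z.png",cv2.resize(im[135:285,185:400],None,fx=3.7,fy=3.7,interpolation=cv2.INTER_CUBIC)[:,:,::-1])
cv2.imwrite("pics/t0l.png",cv2.resize(im[150:300,90:230],None,fx=4,fy=4,interpolation=cv2.INTER_CUBIC)[:,:,::-1])
im=np.load("pics/side0.npy")
cv2.imwrite("pics/s0z.png",cv2.resize(im[155:360,195:425],None,fx=2.9,fy=2.9,interpolation=cv2.INTER_CUBIC)[:,:,::-1])
cv2.imwrite("pics/s0l.png",cv2.resize(im[90:210,190:350],None,fx=4,fy=4,interpolation=cv2.INTER_CUBIC)[:,:,::-1])
```

```text
(no output)
```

View pics/t0z.png

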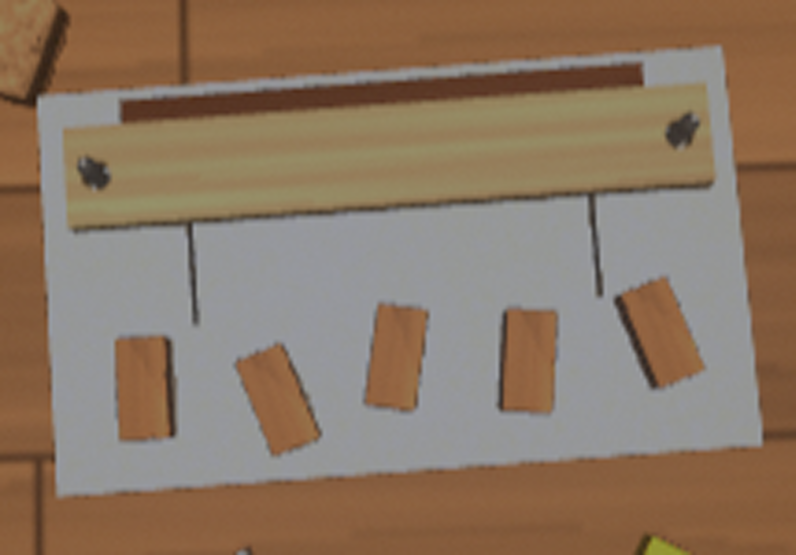

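View pics/s0z.png

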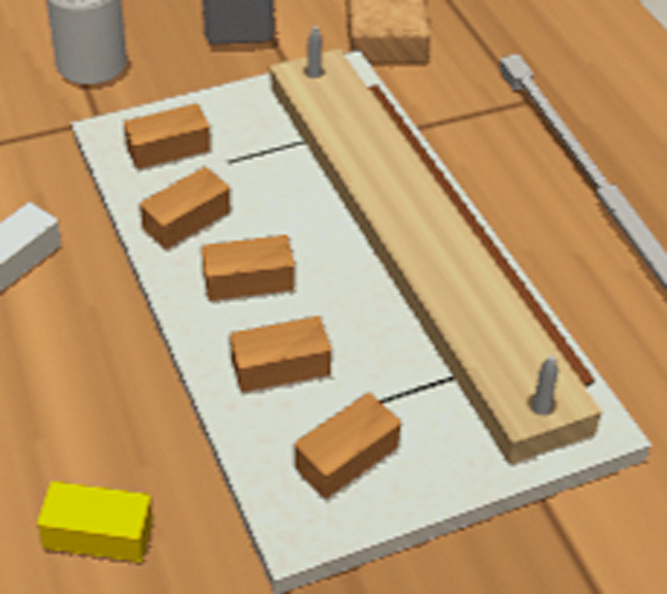

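View pics/t0l.png

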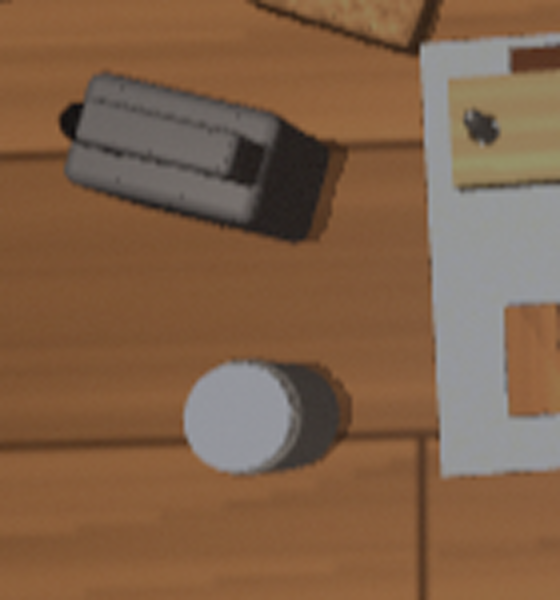

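View pics/s0l.png

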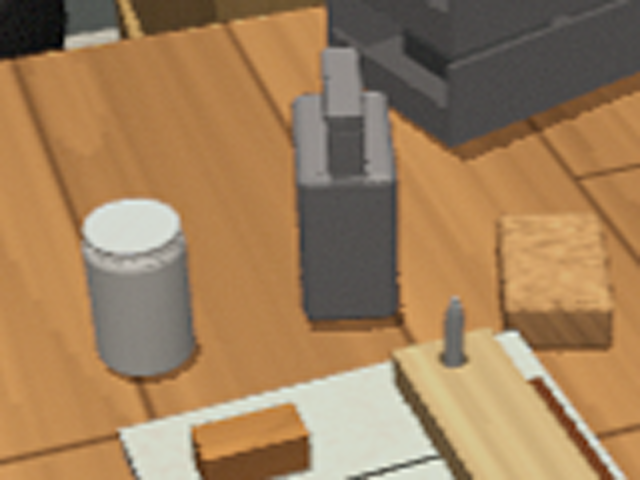

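```bash
cat >> h.py <<'E'
def rectpose(n,cnt,z,long=True):
    P=np.array([onz(n,p,z)[:2] for p in cnt.reshape(-1,2).astype(float)])
    (c,s,a)=cv2.minAreaRect((P*1000).astype(np.float32))
    a=np.radians(a)
    if (s[0]<s[1])==long: a+=np.pi/2; s=s[::-1]
    a=(a+np.pi/2)%np.pi-np.pi/2
    return np.array(c)/1000,s,a
def blocks(im,box=(190,140,400,275)):
    # bright orange tops within bed
    h=cv2.cvtColor(im,cv2.COLOR_RGB2HSV)
    m=((h[...,0]<14)&(h[...,1]>120)&(h[...,2]>118)).astype(np.uint8)
    mm=np.zeros_like(m); mm[box[1]:box[3],box[0]:box[2]]=m[box[1]:box[3],box[0]:box[2]]
    S=4; mm=cv2.resize(mm*255,None,fx=S,fy=S,interpolation=cv2.INTER_LINEAR)
    mm=(mm>127).astype(np.uint8)
    out=[]
    for c in cv2.findContours(mm,cv2.RETR_EXTERNAL,cv2.CHAIN_APPROX_NONE)[0]:
        A=cv2.contourArea(c)/S/S
        if A<120 or A>700: continue
        c=(c+0.5)/S-0.5
        out.append((A,)+rectpose("top",c,0.046))
    return out
E
python3 - <<'E'
from h import *
im=np.load("pics/top0.npy"); h=cv2.cvtColor(im,cv2.COLOR_RGB2HSV)
for p in [(224,240),(260,243),(292,231),(328,233),(364,225),(205,210),(300,160),(190,250),(290,190)]: print(p,h[p[1],p[0]])
for b in blocks(im): print(round(b[0]),b[1].round(4),np.round(b[2],1),b[3].round(3))
m=((h[...,1]<45)&(h[...,2]>90)).astype(np.uint8); m[:145]=0;m[275:]=0;m[:,:190]=0;m[:,395:]=0
c=max(cv2.findContours(m,cv2.RETR_EXTERNAL,cv2.CHAIN_APPROX_NONE)[0],key=cv2.contourArea)
print("jig",rectpose("top",c,0.018,True))
# plate
m=((h[...,0]>14)&(h[...,0]<28)&(h[...,1]>60)&(h[...,2]>120)).astype(np.uint8); m[:145]=0;m[275:]=0;m[:,:190]=0;m[:,395:]=0
c=max(cv2.findContours(m,cv2.RETR_EXTERNAL,cv2.CHAIN_APPROX_NONE)[0],key=cv2.contourArea)
print("plate",rectpose("top",c,0.042,True))
for a in [((197,160.5),),((380,149),),((390.5,256),),((201,268.5),)]: print(onz("top",a[0],.018).round(4))
E
```

```text
(224, 240) [ 12 143 146]
(260, 243) [ 13 140 149]
(292, 231) [ 13 141 148]
(328, 233) [ 13 140 149]
(364, 225) [ 13 141 146]
(205, 210) [105   3 152]
(300, 160) [ 11 144  94]
(190, 250) [ 13 141 136]
(290, 190) [ 17 100 107]Traceback (most recent call last):
  File "<stdin>", line 4, in <module>
  File "h.py", line 38, in blocks
    out.append((A,)+rectpose("top",c,0.046))
                    ~~~~~~~~^^^^^^^^^^^^^^^
  File "h.py", line 20, in rectpose
    P=np.array([onz(n,p,z)[:2] for p in cnt.reshape(-1,2).astype(float)])
                ~~~^^^^^^^
  File "h.py", line 10, in onz
    o,d=ray(n,uv); return o+d*(z-o[2])/d[2]
        ~~~^^^^^^
  File "h.py", line 8, in ray
    K,E=cal(n); d=E[:3,:3]@np.linalg.solve(K,np.array([uv[0],uv[1],1.])); return E[:3,3],d
        ~~~^^^
  File "h.py", line 4, in cal
    c=imaging.get_calibration(n); return np.array(c["K"]),np.array(c["extrinsics"])
ValueError: time passes only in moves, steps and waits
```

```bash
python3 - <<'E'
import re
s=open('h.py').read()
s=s.replace('''def cal(n):
''','''import functools
@functools.lru_cache(None)
def cal(n):
''')
s=s.replace("(h[...,2]>118)","(h[...,2]>118)&(h[...,1]>100)")
open('h.py','w').write(s)
E
cat > m.py <<'E'
from h import *
im=np.load("pics/top0.npy"); h=cv2.cvtColor(im,cv2.COLOR_RGB2HSV)
for b in blocks(im): print(round(b[0]),b[1].round(4),np.round(b[2],1),b[3].round(3))
m=((h[...,1]<45)&(h[...,2]>90)).astype(np.uint8); m[:145]=0;m[275:]=0;m[:,:190]=0;m[:,395:]=0
c=max(cv2.findContours(m,cv2.RETR_EXTERNAL,cv2.CHAIN_APPROX_NONE)[0],key=cv2.contourArea)
print("jig",rectpose("top",c,0.018,True))
# plate
m=((h[...,0]>14)&(h[...,0]<28)&(h[...,1]>60)&(h[...,2]>100)).astype(np.uint8); m[:145]=0;m[275:]=0;m[:,:190]=0;m[:,395:]=0
c=max(cv2.findContours(m,cv2.RETR_EXTERNAL,cv2.CHAIN_APPROX_NONE)[0],key=cv2.contourArea)
print("plate",rectpose("top",c,0.042,True))
for a in [((197,160.5),),((380,149),),((390.5,256),),((201,268.5),)]: print(onz("top",a[0],.018).round(4))
# pins: tip side view, from crops
def sc(x,y): return (195+x/2.9,155+y/2.9)
def tc(x,y): return (185+x/3.7,135+y/3.7)
print("pinL",tri(tc(84,160),sc(314,28)),"pinR",tri(tc(697,114),sc(550,360)))
E
python3 m.py
```

```text
121 [ 0.4487 -0.2064] [33.6 22.6] -0.029
278 [0.4582 0.1023] [63.1 31.4] 0.369
283 [0.4679 0.1858] [63.  31.5] 0.036
281 [ 0.4782 -0.0542] [61.6 31.5] -0.044
280 [0.4823 0.0279] [62.5 31.6] -0.159
287 [ 0.4935 -0.1374] [61.6 30.7] 0.332
501 [0.5109 0.2512] [159.5  22.3] -0.005
659 [ 0.5284 -0.2058] [124.7  36.5] -0.03
560 [0.6797 0.2004] [83.6 47.5] 1.54
jig (array([0.54167303, 0.02624716]), (448.8795471191406, 260.3837890625), np.float64(-1.5269722300686634))
plate (array([0.61136316, 0.0289352 ]), (409.09735107421875, 65.82786560058594), np.float64(-1.5293759118835961))
[0.6613 0.2502 0.018 ]
[ 0.6762 -0.1928  0.018 ]
[ 0.419  -0.2028  0.018 ]
[0.4026 0.2425 0.018 ]
pinL (array([0.6048079 , 0.21238717, 0.08522349]), np.float64(0.0017127994461658175)) pinR (array([ 0.62043857, -0.15788059,  0.08540158]), np.float64(0.0011126491408948913))
```

```bash
cat >> h.py <<'E'
def pose(o=None):
    o=o or bot.get_obs(); w,x,y,z=o["tool_rot"]
    from scipy.spatial.transform import Rotation as R
    M=R.from_quat([x,y,z,w]).as_matrix()
    return np.array(o["eef_pos"]),np.degrees(np.arctan2(M[1,0],M[0,0])),M,o
def plan(segs,start=None):
    """segs: list of (x,y,z,phi,nrows)"""
    if start is None: p,f,M,o=pose(); print("t",round(o["t"],2),"at",p.round(4),"phi",round(f,2),"tilt",np.degrees(M[:2,2]).round(2))
    else: p,f=np.array(start[:3]),start[3]
    for x,y,z,ph,n in segs:
        T=np.array([x,y,z]); df=(ph-f)/n; d=(T-p)/n
        for i in range(n):
            c,s=np.cos(np.radians(f)),np.sin(np.radians(f))
            print([round(1000*(c*d[0]+s*d[1]),1),round(1000*(s*d[0]-c*d[1]),1),round(-1000*d[2],1),0,0,round(-df,1)])
            f+=df
        print("--"); p,f=T,ph
JC=np.array([0.542,0.0255]); JY=0.043
def J(x,y):
    c,s=np.cos(JY),np.sin(JY); return JC+np.array([c*x-s*y,s*x+c*y])
def toJ(p):
    c,s=np.cos(JY),np.sin(JY); d=np.asarray(p)-JC; return np.array([c*d[0]+s*d[1],-s*d[0]+c*d[1]])
E
python3 - <<'E'
from h import *
for b in [(.4582,.1023),(.4679,.1858),(.4782,-.0542),(.4823,.0279),(.4935,-.1374),(.6114,.0289)]: print(toJ(b).round(4))
# bottle jar base estimates
print(onz("top",(379,112),0),onz("top",(385,98),.1),onz("top",(422,310),.08))
# tin top centre, jug
print("tin",tri((90+238/4,150+417/4),(190+131/4,90+227/4)))
plan([(0.611,0.029,0.2,2.5,16)])
E
```

```text
[-0.0804  0.0803]
[-0.0671  0.1633]
[-0.0672 -0.0769]
[-0.0595  0.005 ]
[-0.0555 -0.1607]
[0.0695 0.0004]
[ 0.77505885 -0.20042714  0.        ] [ 0.77143176 -0.18898242  0.1       ] [ 0.30241789 -0.24669699  0.08      ]
tin (array([0.44100551, 0.33861434, 0.09318203]), np.float64(0.004258537549536054))
t 0.1 at [0.2607 0.6221 0.2304] phi 67.27 tilt [-0.03 -0.09]
[np.float64(-25.7), np.float64(34.5), np.float64(1.9), 0, 0, np.float64(4.0)]
[np.float64(-23.2), np.float64(36.2), np.float64(1.9), 0, 0, np.float64(4.0)]
[np.float64(-20.6), np.float64(37.8), np.float64(1.9), 0, 0, np.float64(4.0)]
[np.float64(-17.9), np.float64(39.2), np.float64(1.9), 0, 0, np.float64(4.0)]
[np.float64(-15.1), np.float64(40.3), np.float64(1.9), 0, 0, np.float64(4.0)]
[np.float64(-12.2), np.float64(41.3), np.float64(1.9), 0, 0, np.float64(4.0)]
[np.float64(-9.3), np.float64(42.0), np.float64(1.9), 0, 0, np.float64(4.0)]
[np.float64(-6.3), np.float64(42.6), np.float64(1.9), 0, 0, np.float64(4.0)]
[np.float64(-3.2), np.float64(42.9), np.float64(1.9), 0, 0, np.float64(4.0)]
[np.float64(-0.2), np.float64(43.0), np.float64(1.9), 0, 0, np.float64(4.0)]
[np.float64(2.8), np.float64(43.0), np.float64(1.9), 0, 0, np.float64(4.0)]
[np.float64(5.9), np.float64(42.6), np.float64(1.9), 0, 0, np.float64(4.0)]
[np.float64(8.9), np.float64(42.1), np.float64(1.9), 0, 0, np.float64(4.0)]
[np.float64(11.8), np.float64(41.4), np.float64(1.9), 0, 0, np.float64(4.0)]
[np.float64(14.7), np.float64(40.5), np.float64(1.9), 0, 0, np.float64(4.0)]
[np.float64(17.5), np.float64(39.3), np.float64(1.9), 0, 0, np.float64(4.0)]
--
```

>>> apply_moves --pt "-25 35 2 0 0 4 -1" --pt "-23 36 2 0 0 4 -1" --pt "-20 38 2 0 0 4 -1" --pt "-18 39 2 0 0 4 -1" --pt "-15 40 2 0 0 4 -1" --pt "-12 41 2 0 0 4 -1" --pt "-9 42 2 0 0 4 -1" --pt "-6 43 2 0 0 4 -1" --grip_force 60

```text
t: 1.1
eef_pos: [0.4369, 0.3199, 0.2107]
tool_rot: [0.001, 0.955, 0.298, -0.003]
contact_force: [-0.2, 0.0, 0.1]
gripper_width: 1.0
```

>>> apply_moves --pt "-3 43 2 0 0 4 -1" --pt "0 43 2 0 0 4 -1" --pt "3 43 2 0 0 4 -1" --pt "6 43 2 0 0 4 -1" --pt "9 42 2 0 0 4 -1" --pt "12 41 2 0 0 4 -1" --pt "15 40 2 0 0 4 -1" --pt "17 39 2 0 0 4 -1"

```text
t: 2.1
eef_pos: [0.6128, 0.0127, 0.1927]
tool_rot: [0.003, 1.0, 0.015, -0.004]
contact_force: [1.2, 1.0, 0.2]
gripper_width: 0.999
```

Run:
```python
from h import *
plan([(*J(.070,0),0.06,2.46,5),(*J(.070,0),0.03,2.46,2)])
```

```text
t 2.1 at [0.6128 0.0127 0.1927] phi 1.68 tilt [-0.49 -0.31]
[np.float64(-0.1), np.float64(-3.2), np.float64(26.5), 0, 0, np.float64(-0.2)]
[np.float64(-0.1), np.float64(-3.2), np.float64(26.5), 0, 0, np.float64(-0.2)]
[np.float64(-0.1), np.float64(-3.2), np.float64(26.5), 0, 0, np.float64(-0.2)]
[np.float64(-0.1), np.float64(-3.2), np.float64(26.5), 0, 0, np.float64(-0.2)]
[np.float64(-0.1), np.float64(-3.2), np.float64(26.5), 0, 0, np.float64(-0.2)]
--
[np.float64(0.0), np.float64(0.0), np.float64(15.0), 0, 0, -0.0]
[np.float64(0.0), np.float64(0.0), np.float64(15.0), 0, 0, -0.0]
--
```

```bash
python3 - <<'E'
s=open('h.py').read()
s=s.replace('''degrees(M[:2,2]).round(2))''','''degrees(M[:2,2]).round(2),"fix rx,ry",np.degrees(M.T@np.cross(M[:,2],[0,0,-1.]))[:2].round(2),"F",np.round(o["contact_force"],1),"w",round(o["gripper_width"],3))''')
s=s.replace("print([round(","print([float(v) for v in [round(").replace("0,0,round(-df,1)])","0,0,round(-df,1)]])")
open('h.py','w').write(s)
E
python3 - <<'E'
from h import *
plan([(*J(.070,0),0.06,2.46,5)])
E
```

```text
t 2.1 at [0.6128 0.0127 0.1927] phi 1.68 tilt [-0.49 -0.31] fix rx,ry [0.3 0.5] F [1.2 1.  0.2] w 0.999
[-0.1, -3.2, 26.5, 0.0, 0.0, -0.2]
[-0.1, -3.2, 26.5, 0.0, 0.0, -0.2]
[-0.1, -3.2, 26.5, 0.0, 0.0, -0.2]
[-0.1, -3.2, 26.5, 0.0, 0.0, -0.2]
[-0.1, -3.2, 26.5, 0.0, 0.0, -0.2]
--
```

>>> apply_moves --pt "0 -6 25 0.3 0.5 -0.8 -1" --pt "0 -6 25 0 0 0 -1" --pt "0 -4 25 0 0 0 -1" --pt "0 0 25 0 0 0 -1" --pt "0 0 20 0 0 0 -1" --pt "0 0 10 0 0 0 -1" --pt "0 0 0 0 0 0 -1" --pt "0 0 0 0 0 0 -1"

```text
t: 3.1
eef_pos: [0.6134, 0.0229, 0.0579]
tool_rot: [0.001, 1.0, 0.018, 0.0]
contact_force: [-1.0, 0.2, 0.5]
gripper_width: 0.996
```

Run:
```python
from h import *
plan([(*J(.070,0),0.02,2.46,1)])
a=snap("top","t1",(185,135,400,285),3.7);b=snap("side","s1",(195,100,425,305),2.9)
```

```text
t 3.1 at [0.6134 0.0229 0.0579] phi 2.01 tilt [ 0.02 -0.15] fix rx,ry [ 0.15 -0.02] F [-1.   0.2  0.5] w 0.996
[-1.3, -5.7, 37.9, 0.0, 0.0, -0.4]
--
```

View pics/s1.png

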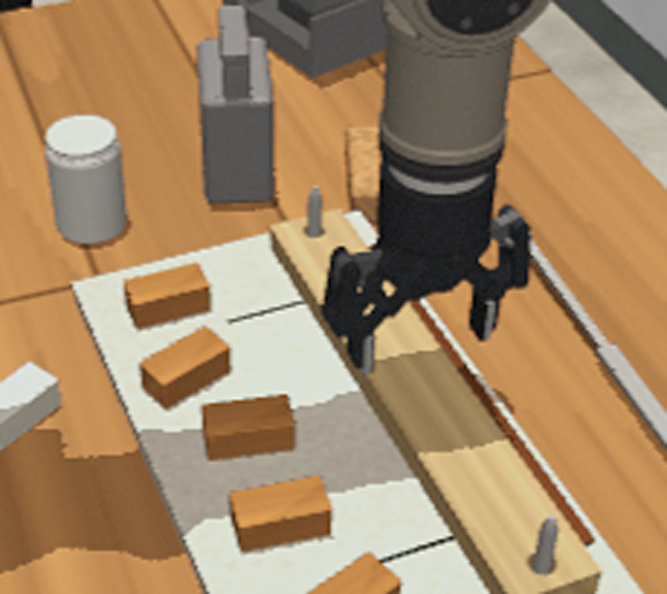

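View pics/t1.png

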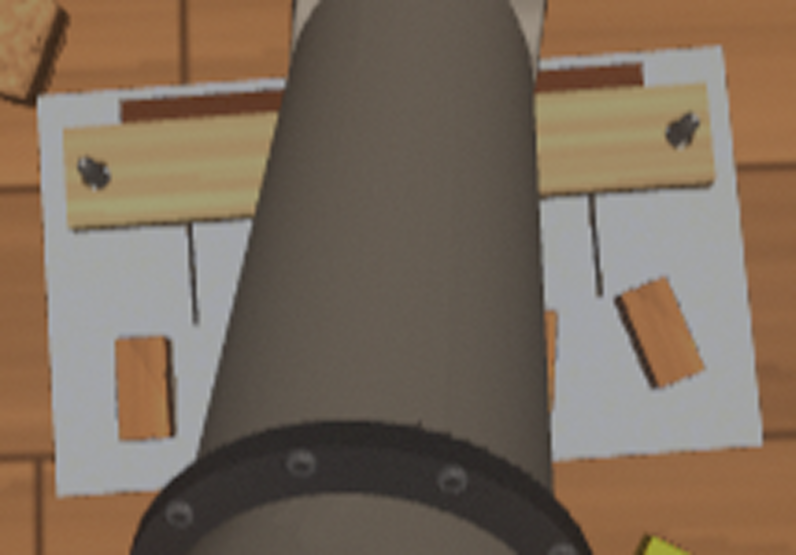

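>>> apply_moves --pt "-1 -5 10 0 0 -0.4 -1" --pt "-1 -3 12 0 0 0 -1" --pt "0 0 12 0 0 0 -1" --pt "0 0 5 0 0 0 -1" --pt "0 0 0 0 0 0 -1" --pt "0 0 0 0 0 0 -0.2" --pt "0 0 0 0 0 0 0.2" --pt "0 0 0 0 0 0 0.3"

```text
t: 4.2
eef_pos: [0.612, 0.0314, 0.0187]
tool_rot: [0.001, 1.0, 0.021, 0.001]
contact_force: [0.5, 0.6, -4.4]
gripper_width: 0.739
```

Run:
```python
from h import *
plan([(*J(.070,0),0.02,2.46,1)])
b=snap("side","s2",(295,120,475,255),4)
```

```text
t 4.2 at [0.612  0.0314 0.0187] phi 2.42 tilt [ 0.16 -0.08] fix rx,ry [ 0.08 -0.16] F [ 0.5  0.6 -4.4] w 0.739
[-0.2, 2.9, -1.3, 0.0, 0.0, -0.0]
--
```

View pics/s2.png

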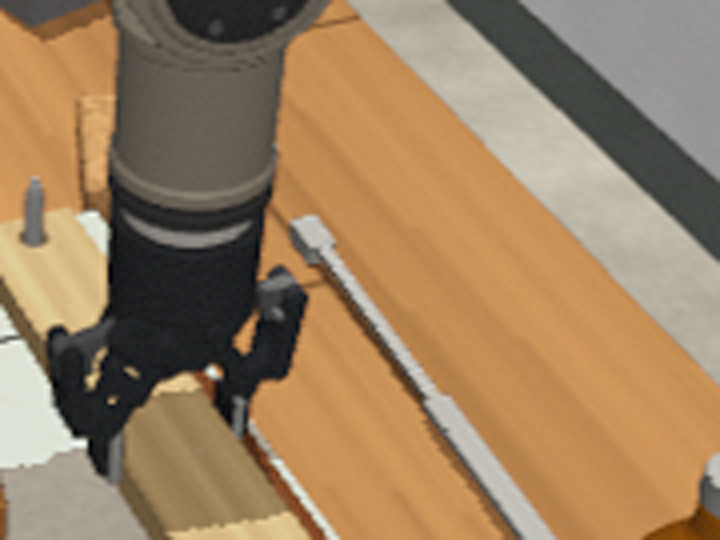

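>>> apply_moves --pt "0 0 -1 0 0 0 1" --pt "0 0 0 0 0 0 1" --pt "0 0 -8 0 0 0 1" --pt "0 0 -15 0 0 0 1" --pt "0 0 -20 0 0 0 1" --pt "0 0 -25 0 0 0 1" --pt "0 0 -25 0 0 0 1" --pt "0 0 -25 0 0 0 1" --grip_force 80

```text
t: 5.25
eef_pos: [0.6103, 0.0312, 0.1443]
tool_rot: [0.001, 1.0, 0.021, 0.0]
contact_force: [-0.1, 0.5, -4.0]
gripper_width: 0.723
```

>>> apply_moves --pt "0 0 -30 0 0 0 1" --pt "0 0 -30 0 0 0 1" --pt "0 0 -30 0 0 0 1" --pt "0 0 -20 0 0 0 1" --pt "0 0 -10 0 0 0 1" --pt "0 0 0 0 0 0 1" --pt "0 0 0 0 0 0 1" --pt "0 0 0 0 0 0 1"

```text
t: 6.25
eef_pos: [0.6089, 0.0297, 0.2772]
tool_rot: [-0.0, 1.0, 0.019, 0.004]
contact_force: [-0.3, -0.1, -4.3]
gripper_width: 0.729
```

Run:
```python
from h import *
plan([(.59,-.41,.25,-87.5,14),(.59,-.41,.06,-87.5,6)])
a=snap("top","t3"); b=snap("side","s3")
```

```text
t 6.25 at [0.6089 0.0297 0.2772] phi 2.22 tilt [0.46 0.05] fix rx,ry [-0.03 -0.46] F [-0.3 -0.1 -4.3] w 0.729
[-2.6, 31.3, 1.9, 0.0, 0.0, 6.4]
[0.9, 31.4, 1.9, 0.0, 0.0, 6.4]
[4.4, 31.1, 1.9, 0.0, 0.0, 6.4]
[7.9, 30.4, 1.9, 0.0, 0.0, 6.4]
[11.2, 29.4, 1.9, 0.0, 0.0, 6.4]
[14.4, 27.9, 1.9, 0.0, 0.0, 6.4]
[17.5, 26.1, 1.9, 0.0, 0.0, 6.4]
[20.3, 24.0, 1.9, 0.0, 0.0, 6.4]
[22.8, 21.6, 1.9, 0.0, 0.0, 6.4]
[25.1, 18.9, 1.9, 0.0, 0.0, 6.4]
[27.1, 16.0, 1.9, 0.0, 0.0, 6.4]
[28.7, 12.9, 1.9, 0.0, 0.0, 6.4]
[29.9, 9.6, 1.9, 0.0, 0.0, 6.4]
[30.8, 6.2, 1.9, 0.0, 0.0, 6.4]
--
[0.0, -0.0, 31.7, 0.0, 0.0, -0.0]
[0.0, -0.0, 31.7, 0.0, 0.0, -0.0]
[0.0, -0.0, 31.7, 0.0, 0.0, -0.0]
[0.0, -0.0, 31.7, 0.0, 0.0, -0.0]
[0.0, -0.0, 31.7, 0.0, 0.0, -0.0]
[0.0, -0.0, 31.7, 0.0, 0.0, -0.0]
--
```

View pics/s3.png

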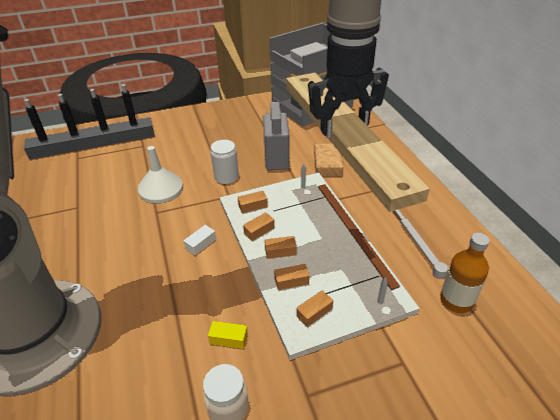

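View pics/t3.png

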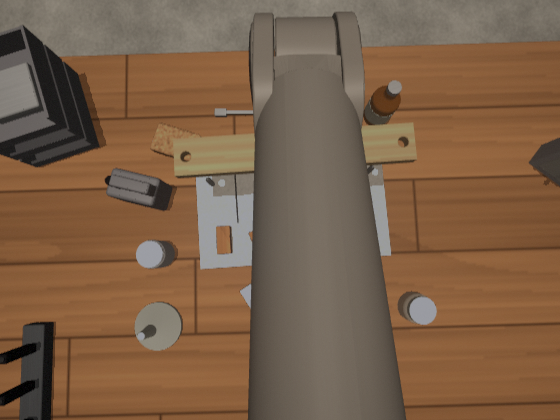

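The plate is off the pins and held level, and the five blocks have not moved. Next I carry it to the free area on the right.

>>> apply_moves --pt "-3 31 0 0 -0.4 6.4 1" --pt "1 31 0 0 0 6.4 1" --pt "4 31 0 0 0 6.4 1" --pt "8 30 0 0 0 6.4 1" --pt "11 29 0 0 0 6.4 1" --pt "14 28 0 0 0 6.4 1" --pt "17 26 0 0 0 6.4 1" --pt "20 24 0 0 0 6.4 1"

```text
t: 7.35
eef_pos: [0.594, -0.221, 0.2722]
tool_rot: [0.0, 0.906, -0.424, -0.003]
contact_force: [0.5, -0.1, -4.3]
gripper_width: 0.727
```

>>> apply_moves --pt "23 22 0 0 0 6.4 1" --pt "25 19 0 0 0 6.4 1" --pt "27 16 0 0 0 6.4 1" --pt "29 13 0 0 0 6.4 1" --pt "30 10 0 0 0 6.4 1" --pt "31 6 0 0 0 6.4 1" --pt "15 3 0 0 0 3 1" --pt "0 0 0 0 0 0 1"

```text
t: 8.35
eef_pos: [0.576, -0.4313, 0.2662]
tool_rot: [-0.003, -0.689, 0.725, 0.006]
contact_force: [-0.6, -0.2, -3.7]
gripper_width: 0.727
```

Run:
```python
from h import *
plan([(.59,-.41,.06,-87.5,6)])
```

```text
t 8.35 at [ 0.576  -0.4313  0.2662] phi -92.86 tilt [-0.75  0.24] fix rx,ry [0.76 0.21] F [-0.6 -0.2 -3.7] w 0.727
[-3.7, -2.2, 34.4, 0.0, 0.0, -0.9]
[-3.6, -2.2, 34.4, 0.0, 0.0, -0.9]
[-3.6, -2.3, 34.4, 0.0, 0.0, -0.9]
[-3.6, -2.3, 34.4, 0.0, 0.0, -0.9]
[-3.5, -2.4, 34.4, 0.0, 0.0, -0.9]
[-3.5, -2.4, 34.4, 0.0, 0.0, -0.9]
--
```

>>> apply_moves --pt "-5 0 30 0.7 0.2 -2 1" --pt "-5 0 40 0 0 -2 1" --pt "0 0 40 0 0 0 1" --pt "0 0 40 0 0 0 1" --pt "0 0 40 0 0 0 1" --pt "0 0 30 0 0 0 1" --pt "0 0 12 0 0 0 1" --pt "0 0 0 0 0 0 1"

```text
t: 9.35
eef_pos: [0.5859, -0.4054, 0.0283]
tool_rot: [-0.005, 0.725, -0.689, -0.001]
contact_force: [0.0, 0.1, -2.4]
gripper_width: 0.725
```

Run:
```python
from h import *
plan([(.58,-.425,.003,-90,4)])
```

```text
t 9.35 at [ 0.5859 -0.4054  0.0283] phi -87.09 tilt [0.34 0.54] fix rx,ry [-0.36  0.52] F [ 0.   0.1 -2.4] w 0.725
[4.8, 1.7, 6.3, 0.0, 0.0, 0.7]
[4.8, 1.7, 6.3, 0.0, 0.0, 0.7]
[4.9, 1.6, 6.3, 0.0, 0.0, 0.7]
[4.9, 1.5, 6.3, 0.0, 0.0, 0.7]
--
```

>>> apply_moves --pt "0 0 5 -0.4 0.5 0 1" --pt "0 0 6 0 0 0 1" --pt "0 0 6 0 0 0 1" --pt "0 0 5 0 0 0 1" --pt "0 0 3 0 0 0 1" --pt "0 0 2 0 0 0 1" --pt "0 0 0 0 0 0 1" --pt "0 0 0 0 0 0 1"

```text
t: 10.35
eef_pos: [0.5882, -0.4069, 0.0037]
tool_rot: [-0.0, 0.725, -0.689, 0.003]
contact_force: [-0.6, -0.7, -4.0]
gripper_width: 0.728
```

>>> apply_moves --pt "0 0 2 0 0 0 1" --pt "0 0 2 0 0 0 1" --pt "0 0 0 0 0 0 1" --pt "0 0 0 0 0 0 0" --pt "0 0 0 0 0 0 -1" --pt "0 0 0 0 0 0 -1" --pt "0 0 -10 0 0 0 -1" --pt "0 0 -25 0 0 0 -1"

```text
t: 11.35
eef_pos: [0.5883, -0.4073, 0.0369]
tool_rot: [-0.0, 0.725, -0.689, 0.003]
contact_force: [-0.5, -0.2, 0.1]
gripper_width: 1.0
```

>>> apply_moves --pt "0 0 -40 0 0 0 -1" --pt "0 0 -40 0 0 0 -1" --pt "-55 0 -5 0 0 -10 -1" --pt "-55 10 0 0 0 -10 -1" --pt "-55 20 0 0 0 -10 -1" --pt "-50 30 0 0 0 -10 -1" --pt "-45 40 0 0 0 -10 -1" --pt "0 0 0 0 0 0 -1"

```text
t: 12.35
eef_pos: [0.4083, -0.2287, 0.1362]
tool_rot: [0.002, 0.952, -0.305, 0.013]
contact_force: [0.4, -0.3, 0.1]
gripper_width: 1.0
```

Run:
```python
from h import *
plan([(.5,-.10,.15,0,1)])
a=snap("top","t4"); b=snap("side","s4")
for b in blocks(a): 
    if abs(b[2][0]-62)<5: print(round(b[0]),b[1].round(4),np.round(b[2],1),b[3].round(3),toJ(b[1]).round(4))
```

```text
t 12.35 at [ 0.4083 -0.2287  0.1362] phi -35.51 tilt [ 1.4  -0.63] fix rx,ry [-0.3 -1.5] F [ 0.4 -0.3  0.1] w 1.0
[-0.1, -158.0, -13.8, 0.0, 0.0, -35.5]
--
280 [0.4583 0.102 ] [63.1 31.9] 0.369 [-0.0804  0.0801]
283 [0.467 0.186] [61.4 29.4] -0.015 [-0.068   0.1635]
291 [ 0.4782 -0.0542] [61.6 31.5] -0.044 [-0.0671 -0.0769]
281 [0.4823 0.0277] [62.5 31.3] -0.173 [-0.0596  0.0048]
296 [ 0.4935 -0.1374] [61.6 30.7] 0.332 [-0.0555 -0.1607]
```

View pics/t4.png

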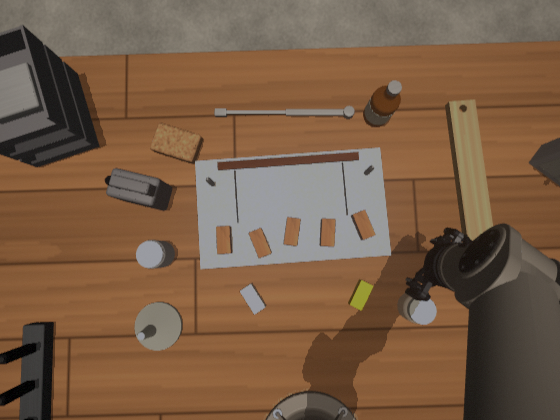

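View pics/s4.png

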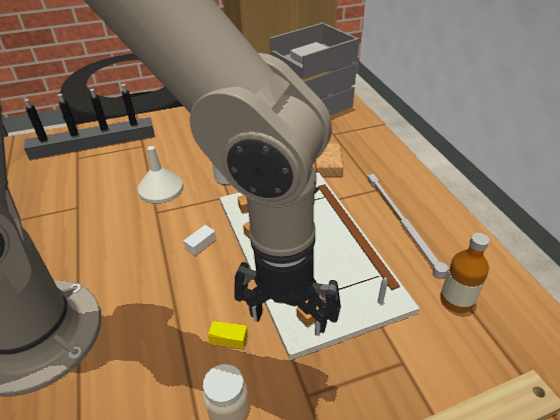

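The plate now lies at the right, from about (463,105) to (480,235). All five blocks are unmoved and the whole jig is in view, so I refine its pose.

```bash
cat > m2.py <<'E'
from h import *
im=np.load("pics/t4.npy"); h=cv2.cvtColor(im,cv2.COLOR_RGB2HSV)
m=((h[...,1]<45)&(h[...,2]>90)).astype(np.uint8); m[:145]=0;m[275:]=0;m[:,:190]=0;m[:,395:]=0
c=max(cv2.findContours(m,cv2.RETR_EXTERNAL,cv2.CHAIN_APPROX_NONE)[0],key=cv2.contourArea)
print("jig",rectpose("top",c,0.018,True))
g=im.sum(2).astype(float)/3
# end lines: subpixel dark minimum per row
for c0 in (236,345):
  P=[]
  for r in range(176,213):
    cc=np.arange(c0-7,c0+8); w=np.clip(150-g[r,cc]-20,0,None)
    if w.sum()>5: P.append(onz("top",(float((w*cc).sum()/w.sum()),r),.018)[:2])
  P=np.array(P); v=cv2.fitLine((P*1000).astype(np.float32),cv2.DIST_HUBER,0,.01,.01).ravel()
  print("line",len(P),"mean",P.mean(0).round(4),"ang",np.arctan2(v[1],v[0]).round(4) , "J",toJ(P.mean(0)).round(4))
# rail near edge
P=[]
for c in range(222,356,2):
  col=h[140:200,c,1].astype(float); idx=np.where(col>70)[0]
  r=[i for i in idx if 8<i<40]
  if r: 
    k=max(r); f=(col[k]-70)/(col[k]-col[k+1]); P.append(onz("top",(c,140+k+f),.018)[:2])
P=np.array(P); v=cv2.fitLine((P*1000).astype(np.float32),cv2.DIST_HUBER,0,.01,.01).ravel()
print("rail",P.mean(0),np.arctan2(v[1],v[0])+np.pi/2,"J",toJ(P.mean(0)))
print(np.array([toJ(onz("side",p,.018)[:2]) for p in [(221.5,198)]]))
E
python3 m2.py
```

```text
jig (array([0.541672  , 0.02627168]), (448.92864990234375, 260.3837890625), np.float64(-1.5269722300686634))
line 37 mean [0.5768 0.158 ] ang 0.0448 J [0.0405 0.1309]
line 37 mean [ 0.5691 -0.1028] ang 0.0451 J [ 0.0215 -0.1293]
rail [0.64500551 0.03062933] 0.042912602 J [0.10313079 0.00069671]
[[-0.12382902  0.21899979]]
```

```bash
sed -i 's/^JC=.*/JC=np.array([0.542,0.0262]); JY=0.044/' h.py
python3 - <<'E'
from h import *
plan([(.4935,-.1374,.08,19,8),(.4935,-.1374,.022,19,4)])
E
```

```text
t 12.45 at [ 0.414  -0.2298  0.1372] phi -35.49 tilt [ 1.67 -0.83] fix rx,ry [-0.29 -1.84] F [ 0.8 -0.7 -0.3] w 1.0
[1.4, -15.2, 7.1, 0.0, 0.0, -6.8]
[3.2, -14.9, 7.1, 0.0, 0.0, -6.8]
[4.9, -14.4, 7.1, 0.0, 0.0, -6.8]
[6.6, -13.7, 7.1, 0.0, 0.0, -6.8]
[8.2, -12.9, 7.1, 0.0, 0.0, -6.8]
[9.6, -11.8, 7.1, 0.0, 0.0, -6.8]
[11.0, -10.6, 7.1, 0.0, 0.0, -6.8]
[12.2, -9.2, 7.1, 0.0, 0.0, -6.8]
--
[0.0, 0.0, 14.5, 0.0, 0.0, -0.0]
[0.0, 0.0, 14.5, 0.0, 0.0, -0.0]
[0.0, 0.0, 14.5, 0.0, 0.0, -0.0]
[0.0, 0.0, 14.5, 0.0, 0.0, -0.0]
--
```

>>> apply_moves --pt "2 -17 8 -0.3 -1.8 -8 -1" --pt "4 -17 8 0 0 -8 -1" --pt "6 -17 8 0 0 -8 -1" --pt "8 -16 8 0 0 -8 -1" --pt "10 -14 8 0 0 -8 -1" --pt "12 -13 8 0 0 -8 -1" --pt "12 -9 5 0 0 -6 -1" --pt "0 0 0 0 0 0 -1"

```text
t: 13.45
eef_pos: [0.5119, -0.139, 0.0892]
tool_rot: [0.007, 0.985, 0.171, 0.008]
contact_force: [-0.1, -1.3, 1.0]
gripper_width: 0.997
```

Run:
```python
from h import *
plan([(.4935,-.1374,.022,19,4)])
```

```text
t 13.45 at [ 0.5119 -0.139   0.0892] phi 19.75 tilt [ 1.04 -0.59] fix rx,ry [ 0.9  -0.78] F [-0.1 -1.3  1. ] w 0.997
[-4.2, -1.9, 16.8, 0.0, 0.0, 0.2]
[-4.2, -1.9, 16.8, 0.0, 0.0, 0.2]
[-4.2, -1.9, 16.8, 0.0, 0.0, 0.2]
[-4.2, -1.9, 16.8, 0.0, 0.0, 0.2]
--
```

>>> apply_moves --pt "-10 -4 5 0.9 -0.8 0.7 -1" --pt "-7 -4 5 0 0 0 -1" --pt "0 0 5 0 0 0 -1" --pt "0 0 5 0 0 0 -1" --pt "0 0 0 0 0 0 -1" --pt "0 0 0 0 0 0 -1" --pt "0 0 0 0 0 0 -1" --pt "0 0 0 0 0 0 -1"

```text
t: 14.45
eef_pos: [0.4923, -0.1396, 0.0685]
tool_rot: [0.0, 0.987, 0.161, -0.0]
contact_force: [-0.0, -0.3, 0.5]
gripper_width: 1.0
```

Run:
```python
from h import *
plan([(.4935,-.1374,.022,19,4)])
```

```text
t 14.45 at [ 0.4923 -0.1396  0.0685] phi 18.49 tilt [-0.03 -0.05] fix rx,ry [0.04 0.04] F [-0.  -0.3  0.5] w 1.0
[0.5, -0.4, 11.6, 0.0, 0.0, -0.1]
[0.5, -0.4, 11.6, 0.0, 0.0, -0.1]
[0.5, -0.4, 11.6, 0.0, 0.0, -0.1]
[0.5, -0.4, 11.6, 0.0, 0.0, -0.1]
--
```

>>> apply_moves --pt "2 -2 12 0 0 -0.5 -1" --pt "0 0 12 0 0 0 -1" --pt "0 0 12 0 0 0 -1" --pt "0 0 8 0 0 0 -1" --pt "0 0 2 0 0 0 -1" --pt "0 0 0 0 0 0 0" --pt "0 0 0 0 0 0 0.5" --pt "0 0 0 0 0 0 0.6" --grip_force 40

```text
t: 15.45
eef_pos: [0.4935, -0.137, 0.019]
tool_rot: [0.0, 0.986, 0.165, -0.001]
contact_force: [-0.5, -0.2, -0.4]
gripper_width: 0.738
```

>>> apply_moves --pt "0 0 0 0 0 0 0.6" --pt "0 0 -12 0 0 0 0.6" --pt "0 0 -20 0 0 0 0.6" --pt "0 0 -20 0 0 0 0.6" --pt "0 0 -15 0 0 0 0.6" --pt "0 0 0 0 0 0 0.6" --pt "0 0 0 0 0 0 0.6" --pt "0 0 0 0 0 0 0.6"

```text
t: 16.45
eef_pos: [0.4935, -0.1367, 0.0902]
tool_rot: [0.0, 0.986, 0.165, -0.0]
contact_force: [0.5, 0.2, -1.2]
gripper_width: 0.743
```

Run:
```python
from h import *
plan([(*J(.069,-.13),.09,2.52,6),(*J(.069,-.13),.022,2.52,4)])
```

```text
t 16.45 at [ 0.4935 -0.1367  0.0902] phi 19.02 tilt [ 0.   -0.03] fix rx,ry [0.03 0.01] F [ 0.5  0.2 -1.2] w 0.743
[21.4, 1.0, 0.0, 0.0, 0.0, 2.8]
[21.4, -0.0, 0.0, 0.0, 0.0, 2.8]
[21.4, -1.0, 0.0, 0.0, 0.0, 2.8]
[21.3, -2.1, 0.0, 0.0, 0.0, 2.8]
[21.2, -3.1, 0.0, 0.0, 0.0, 2.8]
[21.0, -4.1, 0.0, 0.0, 0.0, 2.8]
--
[0.0, 0.0, 17.0, 0.0, 0.0, -0.0]
[0.0, 0.0, 17.0, 0.0, 0.0, -0.0]
[0.0, 0.0, 17.0, 0.0, 0.0, -0.0]
[0.0, 0.0, 17.0, 0.0, 0.0, -0.0]
--
```

>>> apply_moves --pt "12 0 0 0 0 2 0.6" --pt "22 0 0 0 0 3.5 0.6" --pt "25 0 0 0 0 3.5 0.6" --pt "25 -2 0 0 0 3.5 0.6" --pt "22 -3 0 0 0 3 0.6" --pt "14 -4 0 0 0 1 0.6" --pt "4 -2 0 0 0 0 0.6" --pt "0 0 0 0 0 0 0.6"

```text
t: 17.45
eef_pos: [0.6124, -0.1014, 0.0837]
tool_rot: [0.0, 1.0, 0.017, -0.006]
contact_force: [-0.1, -0.5, -0.1]
gripper_width: 0.743
```

Run:
```python
from h import *
plan([(*J(.069,-.13),.022,2.52,4)])
plan([(*J(.069,-.13),.022,2.52,1)])
```

```text
t 17.45 at [ 0.6124 -0.1014  0.0837] phi 1.98 tilt [-0.68 -0.02] fix rx,ry [-0.01  0.68] F [-0.1 -0.5 -0.1] w 0.743
[1.1, -0.2, 15.4, 0.0, 0.0, -0.1]
[1.1, -0.1, 15.4, 0.0, 0.0, -0.1]
[1.1, -0.1, 15.4, 0.0, 0.0, -0.1]
[1.1, -0.1, 15.4, 0.0, 0.0, -0.1]
--
t 17.45 at [ 0.6124 -0.1014  0.0837] phi 1.98 tilt [-0.68 -0.02] fix rx,ry [-0.01  0.68] F [-0.1 -0.5 -0.1] w 0.743
[4.3, -0.6, 61.7, 0.0, 0.0, -0.5]
--
```

Correct, descend, and check before release.

>>> apply_moves --pt "4 0 8 0 0.7 -0.5 0.6" --pt "0 0 14 0 0 0 0.6" --pt "0 0 14 0 0 0 0.6" --pt "0 0 12 0 0 0 0.6" --pt "0 0 6 0 0 0 0.6" --pt "0 0 2 0 0 0 0.6" --pt "0 0 0 0 0 0 0.6" --pt "0 0 0 0 0 0 0.6"

```text
t: 18.45
eef_pos: [0.6142, -0.1024, 0.0232]
tool_rot: [-0.0, 1.0, 0.021, -0.001]
contact_force: [0.6, 0.7, -0.2]
gripper_width: 0.738
```

Run:
```python
from h import *
plan([(*J(.069,-.13),.0195,2.52,1)])
```

```text
t 18.45 at [ 0.6142 -0.1024  0.0232] phi 2.44 tilt [-0.06  0.02] fix rx,ry [-0.02  0.06] F [ 0.6  0.7 -0.2] w 0.738
[2.5, -1.7, 3.7, 0.0, 0.0, -0.1]
--
```

>>> apply_moves --pt "2.5 -1.7 2 0 0 0 0.6" --pt "0 0 2 0 0 0 0.6" --pt "0 0 0 0 0 0 0.4" --pt "0 0 0 0 0 0 -1" --pt "0 0 0 0 0 0 -1" --pt "0 0 -12 0 0 0 -1" --pt "0 0 -20 0 0 0 -1" --pt "0 0 -25 0 0 0 -1"

```text
t: 19.45
eef_pos: [0.6167, -0.1005, 0.0791]
tool_rot: [-0.0, 1.0, 0.021, -0.001]
contact_force: [-0.0, 0.5, 0.2]
gripper_width: 1.0
```

Run:
```python
from h import *
plan([(.4782,-.0542,.08,-2.5,6)])
a=snap("top","t5",(185,135,400,285),3.7)
```

```text
t 19.45 at [ 0.6167 -0.1005  0.0791] phi 2.43 tilt [-0.09  0.02] fix rx,ry [-0.03  0.09] F [-0.   0.5  0.2] w 1.0
[-22.7, -8.7, -0.2, 0.0, 0.0, 0.8]
[-22.9, -8.4, -0.2, 0.0, 0.0, 0.8]
[-23.0, -8.0, -0.2, 0.0, 0.0, 0.8]
[-23.1, -7.7, -0.2, 0.0, 0.0, 0.8]
[-23.2, -7.4, -0.2, 0.0, 0.0, 0.8]
[-23.3, -7.0, -0.2, 0.0, 0.0, 0.8]
--
```

View pics/t5.png

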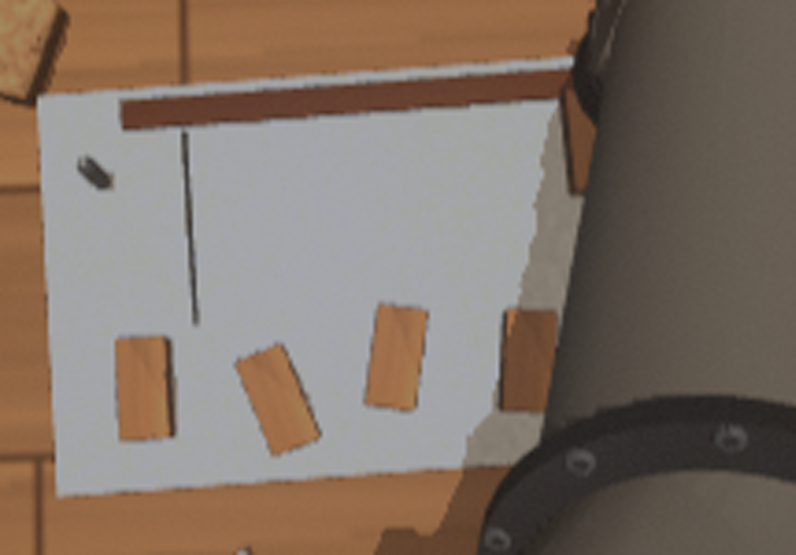

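>>> apply_moves --pt "-15 -5 0 0 0 1 -1" --pt "-25 -9 0 0 0 1 -1" --pt "-28 -9 0 0 0 1 -1" --pt "-28 -9 0 0 0 1 -1" --pt "-24 -8 0 0 0 1 -1" --pt "-14 -5 0 0 0 0 -1" --pt "-3 -2 0 0 0 0 -1" --pt "0 0 0 0 0 0 -1"

```text
t: 20.5
eef_pos: [0.473, -0.0507, 0.0847]
tool_rot: [-0.001, 1.0, -0.026, 0.003]
contact_force: [-0.5, 0.0, 0.0]
gripper_width: 1.0
```

Run:
```python
from h import *
plan([(.4782,-.0542,.020,-2.5,1)])
```

```text
t 20.5 at [ 0.473  -0.0507  0.0847] phi -2.94 tilt [0.29 0.13] fix rx,ry [-0.15 -0.28] F [-0.5  0.   0. ] w 1.0
[5.3, 3.2, 64.7, 0.0, 0.0, -0.4]
--
```

>>> apply_moves --pt "4 2 10 0 -0.3 -0.4 -1" --pt "1 1 14 0 0 0 -1" --pt "0 0 14 0 0 0 -1" --pt "0 0 13 0 0 0 -1" --pt "0 0 8 0 0 0 -1" --pt "0 0 3 0 0 0 -1" --pt "0 0 0 0 0 0 -1" --pt "0 0 0 0 0 0 0"

```text
t: 21.5
eef_pos: [0.4799, -0.0552, 0.0173]
tool_rot: [-0.001, 1.0, -0.022, -0.0]
contact_force: [0.4, -0.4, 0.2]
gripper_width: 0.819
```

>>> apply_moves --pt "0 0 0 0 0 0 0.6" --pt "0 0 0 0 0 0 0.6" --pt "0 0 0 0 0 0 0.6" --pt "0 0 -12 0 0 0 0.6" --pt "0 0 -20 0 0 0 0.6" --pt "0 0 -20 0 0 0 0.6" --pt "0 0 -8 0 0 0 0.6" --pt "0 0 0 0 0 0 0.6"

```text
t: 22.5
eef_pos: [0.4805, -0.0552, 0.082]
tool_rot: [-0.001, 1.0, -0.022, 0.001]
contact_force: [0.6, 0.2, -2.1]
gripper_width: 0.744
```

Run:
```python
from h import *
plan([(*J(.069,-.065),.08,2.52,6)])
```

```text
t 22.5 at [ 0.4805 -0.0552  0.082 ] phi -2.57 tilt [0.11 0.12] fix rx,ry [-0.12 -0.1 ] F [ 0.6  0.2 -2.1] w 0.744
[22.0, -4.2, 0.3, 0.0, 0.0, -0.8]
[22.1, -3.9, 0.3, 0.0, 0.0, -0.8]
[22.2, -3.6, 0.3, 0.0, 0.0, -0.8]
[22.2, -3.3, 0.3, 0.0, 0.0, -0.8]
[22.3, -2.9, 0.3, 0.0, 0.0, -0.8]
[22.3, -2.6, 0.3, 0.0, 0.0, -0.8]
--
```

>>> apply_moves --pt "12 -2 0 0 0 -1 0.6" --pt "23 -4 0 0 0 -1 0.6" --pt "26 -4 0 0 0 -1 0.6" --pt "26 -4 0 0 0 -1 0.6" --pt "24 -3 0 0 0 -1 0.6" --pt "15 -2 0 0 0 0 0.6" --pt "6 -1 0 0 0 0 0.6" --pt "0 0 0 0 0 0 0.6"

```text
t: 23.5
eef_pos: [0.6181, -0.0323, 0.0756]
tool_rot: [-0.001, 1.0, 0.026, -0.003]
contact_force: [-0.1, -0.2, -0.5]
gripper_width: 0.738
```

Run:
```python
from h import *
plan([(*J(.069,-.065),.022,2.52,1)])
```

```text
t 23.5 at [ 0.6181 -0.0323  0.0756] phi 2.96 tilt [-0.3   0.12] fix rx,ry [-0.14  0.29] F [-0.1 -0.2 -0.5] w 0.738
[-4.4, 3.2, 53.6, 0.0, 0.0, 0.4]
--
```

>>> apply_moves --pt "-4 3 8 0 0.3 0.4 0.6" --pt "0 0 14 0 0 0 0.6" --pt "0 0 14 0 0 0 0.6" --pt "0 0 11 0 0 0 0.6" --pt "0 0 5 0 0 0 0.6" --pt "0 0 0 0 0 0 0.6" --pt "0 0 0 0 0 0 0.6" --pt "0 0 0 0 0 0 0.6"

```text
t: 24.5
eef_pos: [0.6117, -0.0362, 0.0193]
tool_rot: [-0.001, 1.0, 0.022, -0.001]
contact_force: [-0.4, -0.1, -0.0]
gripper_width: 0.746
```

Run:
```python
from h import *
plan([(*J(.069,-.065),.018,2.52,1)])
```

```text
t 24.5 at [ 0.6117 -0.0362  0.0193] phi 2.48 tilt [-0.12  0.14] fix rx,ry [-0.14  0.12] F [-0.4 -0.1 -0. ] w 0.746
[2.1, -0.4, 1.3, 0.0, 0.0, -0.0]
--
```

>>> apply_moves --pt "2 0 1.5 0 0 0 0.6" --pt "0 0 0 0 0 0 0.6" --pt "0 0 0 0 0 0 0.4" --pt "0 0 0 0 0 0 -1" --pt "0 0 0 0 0 0 -1" --pt "0 0 -12 0 0 0 -1" --pt "0 0 -20 0 0 0 -1" --pt "0 0 -25 0 0 0 -1"

```text
t: 25.5
eef_pos: [0.6138, -0.0363, 0.0778]
tool_rot: [-0.001, 1.0, 0.022, -0.001]
contact_force: [0.7, -0.1, -0.6]
gripper_width: 1.002
```

Run:
```python
from h import *
plan([(.4823,.0278,.08,-9.5,6)])
```

```text
t 25.5 at [ 0.6138 -0.0363  0.0778] phi 2.47 tilt [-0.17  0.14] fix rx,ry [-0.15  0.16] F [ 0.7 -0.1 -0.6] w 1.002
[-21.4, -11.6, -0.4, 0.0, 0.0, 2.0]
[-21.8, -10.9, -0.4, 0.0, 0.0, 2.0]
[-22.2, -10.1, -0.4, 0.0, 0.0, 2.0]
[-22.5, -9.3, -0.4, 0.0, 0.0, 2.0]
[-22.8, -8.5, -0.4, 0.0, 0.0, 2.0]
[-23.1, -7.7, -0.4, 0.0, 0.0, 2.0]
--
```

>>> apply_moves --pt "-14 -8 0 0 0 1 -1" --pt "-24 -12 0 0 0 2.5 -1" --pt "-27 -12 0 0 0 2.5 -1" --pt "-26 -11 0 0 0 2.5 -1" --pt "-22 -8 0 0 0 2 -1" --pt "-13 -5 0 0 0 1 -1" --pt "-3 -1 0 0 0 0 -1" --pt "0 0 0 0 0 0 -1"

```text
t: 26.5
eef_pos: [0.4805, 0.0304, 0.0815]
tool_rot: [-0.003, 0.997, -0.083, 0.0]
contact_force: [0.2, -0.1, 1.2]
gripper_width: 1.004
```

Run:
```python
from h import *
plan([(.4823,.0278,.018,-9.5,1)])
```

```text
t 26.5 at [0.4805 0.0304 0.0815] phi -9.47 tilt [0.07 0.3 ] fix rx,ry [-0.3  -0.02] F [ 0.2 -0.1  1.2] w 1.004
[2.2, 2.3, 63.5, 0.0, 0.0, 0.0]
--
```

>>> apply_moves --pt "2 2 10 -0.3 0 0 -1" --pt "0 0 14 0 0 0 -1" --pt "0 0 14 0 0 0 -1" --pt "0 0 12 0 0 0 -1" --pt "0 0 8 0 0 0 -1" --pt "0 0 3 0 0 0 -1" --pt "0 0 0 0 0 0 -1" --pt "0 0 0 0 0 0 0"

```text
t: 27.5
eef_pos: [0.4838, 0.0264, 0.0153]
tool_rot: [0.001, 0.997, -0.083, 0.0]
contact_force: [0.0, 0.5, 0.6]
gripper_width: 0.814
```

>>> apply_moves --pt "0 0 0 0 0 0 0.6" --pt "0 0 0 0 0 0 0.6" --pt "0 0 0 0 0 0 0.6" --pt "0 0 -12 0 0 0 0.6" --pt "0 0 -20 0 0 0 0.6" --pt "0 0 -20 0 0 0 0.6" --pt "0 0 -8 0 0 0 0.6" --pt "0 0 0 0 0 0 0.6"

```text
t: 28.5
eef_pos: [0.4842, 0.0268, 0.0798]
tool_rot: [0.0, 0.997, -0.083, 0.001]
contact_force: [1.4, -0.1, -1.3]
gripper_width: 0.743
```

Run:
```python
from h import *
plan([(*J(.069,0),.08,2.52,6)])
```

```text
t 28.5 at [0.4842 0.0268 0.0798] phi -9.57 tilt [ 0.14 -0.04] fix rx,ry [ 0.01 -0.14] F [ 1.4 -0.1 -1.3] w 0.743
[20.8, -3.9, -0.0, 0.0, 0.0, -2.0]
[20.9, -3.2, -0.0, 0.0, 0.0, -2.0]
[21.0, -2.4, -0.0, 0.0, 0.0, -2.0]
[21.1, -1.7, -0.0, 0.0, 0.0, -2.0]
[21.1, -1.0, -0.0, 0.0, 0.0, -2.0]
[21.1, -0.2, -0.0, 0.0, 0.0, -2.0]
--
```

>>> apply_moves --pt "12 -2 0 0 0 -1 0.6" --pt "22 -3 0 0 0 -2.5 0.6" --pt "25 -3 0 0 0 -2.5 0.6" --pt "25 -2 0 0 0 -2.5 0.6" --pt "23 -2 0 0 0 -2.5 0.6" --pt "14 0 0 0 0 -1 0.6" --pt "5 0 0 0 0 0 0.6" --pt "0 0 0 0 0 0 0.6"

```text
t: 29.5
eef_pos: [0.6164, 0.0298, 0.0735]
tool_rot: [0.001, 1.0, 0.027, -0.002]
contact_force: [-0.1, -0.1, -0.2]
gripper_width: 0.741
```

Run:
```python
from h import *
plan([(*J(.069,-.001),.019,2.52,1)])
```

```text
t 29.5 at [0.6164 0.0298 0.0735] phi 3.11 tilt [-0.26 -0.11] fix rx,ry [0.09 0.26] F [-0.1 -0.1 -0.2] w 0.741
[-5.5, 1.2, 54.5, 0.0, 0.0, 0.6]
--
```

>>> apply_moves --pt "-4 1 8 0 0.3 0.5 0.6" --pt "0 0 14 0 0 0 0.6" --pt "0 0 14 0 0 0 0.6" --pt "0 0 11 0 0 0 0.6" --pt "0 0 6 0 0 0 0.6" --pt "0 0 0 0 0 0 0.6" --pt "0 0 0 0 0 0 0.6" --pt "0 0 0 0 0 0 0.6"

```text
t: 30.5
eef_pos: [0.6099, 0.0285, 0.0184]
tool_rot: [-0.0, 1.0, 0.022, -0.001]
contact_force: [-0.1, 0.1, 0.4]
gripper_width: 0.744
```

Run:
```python
from h import *
plan([(*J(.069,-.001),.0155,2.52,1)])
```

```text
t 30.5 at [0.6099 0.0285 0.0184] phi 2.53 tilt [-0.11  0.03] fix rx,ry [-0.03  0.11] F [-0.1  0.1  0.4] w 0.744
[1.0, 0.3, 2.9, 0.0, 0.0, 0.0]
--
```

>>> apply_moves --pt "1 0 2 0 0 0 0.6" --pt "0 0 1 0 0 0 0.6" --pt "0 0 0 0 0 0 0.4" --pt "0 0 0 0 0 0 -1" --pt "0 0 0 0 0 0 -1" --pt "0 0 -14 0 0 0 -1" --pt "0 0 -20 0 0 0 -1" --pt "0 0 -25 0 0 0 -1"

```text
t: 31.5
eef_pos: [0.6097, 0.0282, 0.0791]
tool_rot: [-0.001, 1.0, 0.022, -0.003]
contact_force: [0.7, -0.6, 0.4]
gripper_width: 0.998
```

Run:
```python
from h import *
plan([(.4583,.102,.08,21.1,6)])
a=snap("top","t6",(185,135,400,285),3.7)
```

```text
t 31.5 at [0.6097 0.0282 0.0791] phi 2.5 tilt [-0.37  0.1 ] fix rx,ry [-0.12  0.37] F [ 0.7 -0.6  0.4] w 0.998
[-24.7, -13.4, -0.2, 0.0, 0.0, -3.1]
[-23.9, -14.7, -0.2, 0.0, 0.0, -3.1]
[-23.1, -16.0, -0.2, 0.0, 0.0, -3.1]
[-22.2, -17.2, -0.2, 0.0, 0.0, -3.1]
[-21.2, -18.4, -0.2, 0.0, 0.0, -3.1]
[-20.2, -19.5, -0.2, 0.0, 0.0, -3.1]
--
```

View pics/t6.png

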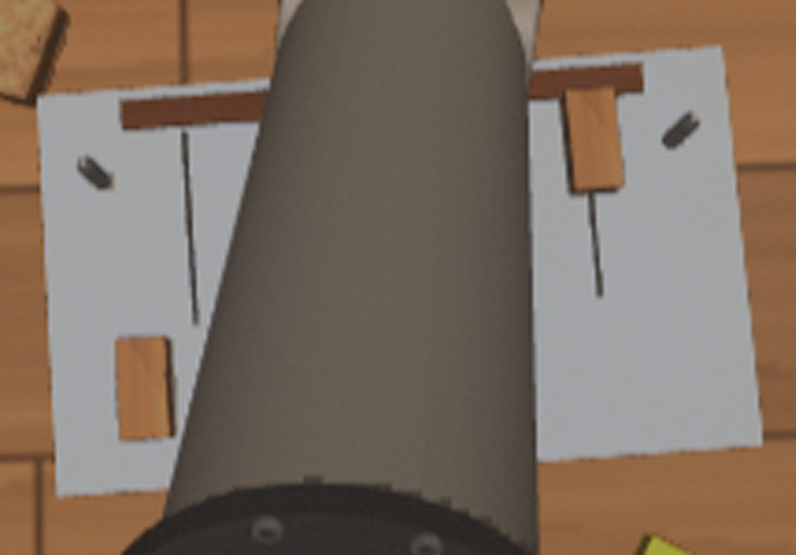

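The right end block stands square on its line at crop (595,140). The left block is unchanged at (145,388). Next is block 4.

>>> apply_moves --pt "-16 -9 0 0 0.4 -2 -1" --pt "-26 -16 0 0 0 -3.5 -1" --pt "-27 -18 0 0 0 -3.5 -1" --pt "-26 -20 0 0 0 -3.5 -1" --pt "-22 -18 0 0 0 -3 -1" --pt "-13 -12 0 0 0 -2 -1" --pt "-4 -5 0 0 0 -1 -1" --pt "0 0 0 0 0 0 -1"

```text
t: 32.55
eef_pos: [0.4647, 0.1027, 0.0918]
tool_rot: [-0.002, 0.982, 0.186, 0.012]
contact_force: [-0.3, -0.0, -0.2]
gripper_width: 1.002
```

Run:
```python
from h import *
plan([(.4583,.102,.020,21.1,1)])
```

```text
t 32.55 at [0.4647 0.1027 0.0918] phi 21.44 tilt [1.33 0.43] fix rx,ry [ 0.09 -1.39] F [-0.3 -0.  -0.2] w 1.002
[-6.2, -1.7, 71.8, 0.0, 0.0, 0.3]
--
```

>>> apply_moves --pt "-4 -2 12 0.1 -1.3 0.3 -1" --pt "-2 0 14 0 0 0 -1" --pt "0 0 14 0 0 0 -1" --pt "0 0 14 0 0 0 -1" --pt "0 0 11 0 0 0 -1" --pt "0 0 4 0 0 0 -1" --pt "0 0 0 0 0 0 -1" --pt "0 0 0 0 0 0 0"

```text
t: 33.55
eef_pos: [0.4601, 0.1008, 0.0167]
tool_rot: [0.001, 0.983, 0.182, -0.0]
contact_force: [-0.1, 0.1, 0.3]
gripper_width: 0.813
```

>>> apply_moves --pt "0 0 0 0 0 0 0.6" --pt "0 0 0 0 0 0 0.6" --pt "0 0 0 0 0 0 0.6" --pt "0 0 -12 0 0 0 0.6" --pt "0 0 -20 0 0 0 0.6" --pt "0 0 -20 0 0 0 0.6" --pt "0 0 -8 0 0 0 0.6" --pt "0 0 0 0 0 0 0.6"

```text
t: 34.55
eef_pos: [0.4607, 0.1012, 0.0815]
tool_rot: [0.0, 0.983, 0.181, 0.001]
contact_force: [-0.2, 0.2, -0.9]
gripper_width: 0.74
```

Run:
```python
from h import *
plan([(*J(.069,0.065),.08,2.52,6)])
```

```text
t 34.55 at [0.4607 0.1012 0.0815] phi 20.91 tilt [0.12 0.01] fix rx,ry [ 0.04 -0.11] F [-0.2  0.2 -0.9] w 0.74
[22.5, 9.9, 0.2, 0.0, 0.0, 3.1]
[23.0, 8.6, 0.2, 0.0, 0.0, 3.1]
[23.5, 7.4, 0.2, 0.0, 0.0, 3.1]
[23.8, 6.1, 0.2, 0.0, 0.0, 3.1]
[24.1, 4.9, 0.2, 0.0, 0.0, 3.1]
[24.3, 3.6, 0.2, 0.0, 0.0, 3.1]
--
```

>>> apply_moves --pt "13 6 0 0 0 2 0.6" --pt "24 10 0 0 0 3.5 0.6" --pt "27 9 0 0 0 4 0.6" --pt "27 7 0 0 0 4 0.6" --pt "25 5 0 0 0 3 0.6" --pt "16 3 0 0 0 1.5 0.6" --pt "6 1 0 0 0 0.5 0.6" --pt "0 0 0 0 0 0 0.6"

```text
t: 35.55
eef_pos: [0.612, 0.0884, 0.0753]
tool_rot: [0.002, 1.0, 0.012, -0.002]
contact_force: [-0.7, 0.3, 0.2]
gripper_width: 0.74
```

Run:
```python
from h import *
plan([(*J(.069,.0645),.020,2.52,1)])
```

```text
t 35.55 at [0.612  0.0884 0.0753] phi 1.35 tilt [-0.19 -0.2 ] fix rx,ry [0.2 0.2] F [-0.7  0.3  0.2] w 0.74
[-3.8, -5.3, 55.3, 0.0, 0.0, -1.2]
--
```

>>> apply_moves --pt "-3 -5 8 0.2 0.2 -1.2 0.6" --pt "0 0 14 0 0 0 0.6" --pt "0 0 14 0 0 0 0.6" --pt "0 0 11 0 0 0 0.6" --pt "0 0 7 0 0 0 0.6" --pt "0 0 0 0 0 0 0.6" --pt "0 0 0 0 0 0 0.6" --pt "0 0 0 0 0 0 0.6"

```text
t: 36.55
eef_pos: [0.6062, 0.0943, 0.0185]
tool_rot: [-0.001, 1.0, 0.023, -0.001]
contact_force: [0.7, -0.9, 0.5]
gripper_width: 0.738
```

Run:
```python
from h import *
plan([(*J(.069,.0645),.017,2.52,1)])
```

```text
t 36.55 at [0.6062 0.0943 0.0185] phi 2.67 tilt [-0.15  0.13] fix rx,ry [-0.14  0.15] F [ 0.7 -0.9  0.5] w 0.738
[1.8, 0.8, 1.5, 0.0, 0.0, 0.2]
--
```

>>> apply_moves --pt "2 0.7 1.5 0 0 0 0.6" --pt "0 0 0 0 0 0 0.6" --pt "0 0 0 0 0 0 0.4" --pt "0 0 0 0 0 0 -1" --pt "0 0 0 0 0 0 -1" --pt "0 0 -14 0 0 0 -1" --pt "0 0 -20 0 0 0 -1" --pt "0 0 -25 0 0 0 -1"

```text
t: 37.55
eef_pos: [0.6064, 0.0936, 0.0791]
tool_rot: [-0.002, 1.0, 0.023, -0.005]
contact_force: [-0.2, -1.2, 0.2]
gripper_width: 1.001
```

Run:
```python
from h import *
plan([(.4672,.1858,.08,1,6)])
```

```text
t 37.55 at [0.6064 0.0936 0.0791] phi 2.67 tilt [-0.53  0.17] fix rx,ry [-0.19  0.52] F [-0.2 -1.2  0.2] w 1.001
[-22.5, -16.4, -0.1, 0.0, 0.0, 0.3]
[-22.5, -16.3, -0.1, 0.0, 0.0, 0.3]
[-22.6, -16.2, -0.1, 0.0, 0.0, 0.3]
[-22.7, -16.1, -0.1, 0.0, 0.0, 0.3]
[-22.8, -16.0, -0.1, 0.0, 0.0, 0.3]
[-22.8, -15.9, -0.1, 0.0, 0.0, 0.3]
--
```

>>> apply_moves --pt "-13 -10 0 -0.2 0.5 0 -1" --pt "-24 -17 0 0 0 0.5 -1" --pt "-27 -19 0 0 0 0.5 -1" --pt "-27 -19 0 0 0 0.5 -1" --pt "-24 -17 0 0 0 0 -1" --pt "-14 -10 0 0 0 0 -1" --pt "-5 -4 0 0 0 0 -1" --pt "0 0 0 0 0 0 -1"

```text
t: 38.55
eef_pos: [0.4602, 0.1913, 0.0823]
tool_rot: [-0.002, 1.0, 0.012, 0.002]
contact_force: [-0.6, -0.0, -0.3]
gripper_width: 0.997
```

Run:
```python
from h import *
plan([(.4672,.1858,.019,1,1)])
```

```text
t 38.55 at [0.4602 0.1913 0.0823] phi 1.38 tilt [0.23 0.2 ] fix rx,ry [-0.19 -0.23] F [-0.6 -0.  -0.3] w 0.997
[6.8, 5.7, 63.3, 0.0, 0.0, 0.4]
--
```

>>> apply_moves --pt "5 4 8 -0.2 -0.2 0 -1" --pt "1 1 14 0 0 0 -1" --pt "0 0 14 0 0 0 -1" --pt "0 0 14 0 0 0 -1" --pt "0 0 8 0 0 0 -1" --pt "0 0 3 0 0 0 -1" --pt "0 0 0 0 0 0 -1" --pt "0 0 0 0 0 0 0"

```text
t: 39.55
eef_pos: [0.4683, 0.1839, 0.0161]
tool_rot: [0.001, 1.0, 0.01, 0.0]
contact_force: [-0.2, -0.3, 0.4]
gripper_width: 0.814
```

>>> apply_moves --pt "0 0 0 0 0 0 0.6" --pt "0 0 0 0 0 0 0.6" --pt "0 0 0 0 0 0 0.6" --pt "0 0 -12 0 0 0 0.6" --pt "0 0 -20 0 0 0 0.6" --pt "0 0 -20 0 0 0 0.6" --pt "0 0 -8 0 0 0 0.6" --pt "0 0 0 0 0 0 0.6"

```text
t: 40.55
eef_pos: [0.4688, 0.1844, 0.0808]
tool_rot: [0.0, 1.0, 0.01, 0.001]
contact_force: [-0.1, -0.0, -0.3]
gripper_width: 0.745
```

Run:
```python
from h import *
plan([(*J(.069,0.13),.08,2.52,6)])
```

```text
t 40.55 at [0.4688 0.1844 0.0808] phi 1.16 tilt [ 0.13 -0.02] fix rx,ry [ 0.02 -0.13] F [-0.1 -0.  -0.3] w 0.745
[22.6, 4.7, 0.1, 0.0, 0.0, -0.2]
[22.6, 4.8, 0.1, 0.0, 0.0, -0.2]
[22.6, 4.9, 0.1, 0.0, 0.0, -0.2]
[22.6, 4.9, 0.1, 0.0, 0.0, -0.2]
[22.6, 5.0, 0.1, 0.0, 0.0, -0.2]
[22.5, 5.1, 0.1, 0.0, 0.0, -0.2]
--
```

>>> apply_moves --pt "13 3 0 0 0 -0.3 0.6" --pt "24 5 0 0 0 -0.3 0.6" --pt "27 6 0 0 0 -0.3 0.6" --pt "27 6 0 0 0 -0.3 0.6" --pt "24 5 0 0 0 -0.2 0.6" --pt "14 4 0 0 0 0 0.6" --pt "4 1 0 0 0 0 0.6" --pt "0 0 0 0 0 0 0.6"

```text
t: 41.55
eef_pos: [0.6079, 0.1555, 0.0753]
tool_rot: [0.002, 1.0, 0.023, -0.002]
contact_force: [-0.7, 0.0, -0.7]
gripper_width: 0.744
```

Run:
```python
from h import *
plan([(*J(.069,.1285),.020,2.52,1)])
```

```text
t 41.55 at [0.6079 0.1555 0.0753] phi 2.68 tilt [-0.24 -0.24] fix rx,ry [0.22 0.25] F [-0.7  0.  -0.7] w 0.744
[-2.5, -2.2, 55.3, 0.0, 0.0, 0.2]
--
```

>>> apply_moves --pt "-2 -2 8 0.2 0.2 0.2 0.6" --pt "0 0 14 0 0 0 0.6" --pt "0 0 14 0 0 0 0.6" --pt "0 0 11 0 0 0 0.6" --pt "0 0 7 0 0 0 0.6" --pt "0 0 0 0 0 0 0.6" --pt "0 0 0 0 0 0 0.6" --pt "0 0 0 0 0 0 0.6"

```text
t: 42.55
eef_pos: [0.6029, 0.1588, 0.0185]
tool_rot: [-0.001, 1.0, 0.022, -0.002]
contact_force: [0.3, 0.9, 0.8]
gripper_width: 0.744
```

Run:
```python
from h import *
plan([(*J(.069,.1285),.0165,2.52,1)])
```

```text
t 42.55 at [0.6029 0.1588 0.0185] phi 2.56 tilt [-0.21  0.09] fix rx,ry [-0.1   0.21] F [0.3 0.9 0.8] w 0.744
[2.3, 1.3, 2.0, 0.0, 0.0, 0.0]
--
```

>>> apply_moves --pt "2.3 1.3 2 0 0 0 0.6" --pt "0 0 0 0 0 0 0.6" --pt "0 0 0 0 0 0 0.4" --pt "0 0 0 0 0 0 -1" --pt "0 0 0 0 0 0 -1" --pt "0 0 -14 0 0 0 -1" --pt "0 0 -25 0 0 0 -1" --pt "0 0 -35 0 0 0 -1"

```text
t: 43.55
eef_pos: [0.6026, 0.1579, 0.0927]
tool_rot: [-0.001, 1.0, 0.023, -0.006]
contact_force: [-0.5, -0.9, 0.6]
gripper_width: 1.0
```

Run:
```python
from h import *
plan([(.575,-.30,.16,-84,14)])
im=np.load("pics/t4.npy"); h=cv2.cvtColor(im,cv2.COLOR_RGB2HSV)
m=((h[...,0]>14)&(h[...,0]<28)&(h[...,1]>50)&(h[...,2]>100)).astype(np.uint8); m[:90]=0;m[245:]=0;m[:,:440]=0;m[:,500:]=0
c=max(cv2.findContours(m,cv2.RETR_EXTERNAL,cv2.CHAIN_APPROX_NONE)[0],key=cv2.contourArea)
print("plate",rectpose("top",c,0.024,True))
```

```text
t 43.55 at [0.6026 0.1579 0.0927] phi 2.59 tilt [-0.74  0.1 ] fix rx,ry [-0.14  0.73] F [-0.5 -0.9  0.6] w 1.0
[-3.5, 32.6, -4.8, 0.0, 0.0, 6.2]
[0.1, 32.8, -4.8, 0.0, 0.0, 6.2]
[3.6, 32.6, -4.8, 0.0, 0.0, 6.2]
[7.1, 32.0, -4.8, 0.0, 0.0, 6.2]
[10.5, 31.0, -4.8, 0.0, 0.0, 6.2]
[13.8, 29.7, -4.8, 0.0, 0.0, 6.2]
[16.9, 28.1, -4.8, 0.0, 0.0, 6.2]
[19.8, 26.1, -4.8, 0.0, 0.0, 6.2]
[22.5, 23.8, -4.8, 0.0, 0.0, 6.2]
[25.0, 21.2, -4.8, 0.0, 0.0, 6.2]
[27.1, 18.4, -4.8, 0.0, 0.0, 6.2]
[28.9, 15.4, -4.8, 0.0, 0.0, 6.2]
[30.4, 12.2, -4.8, 0.0, 0.0, 6.2]
[31.6, 8.8, -4.8, 0.0, 0.0, 6.2]
--
plate (array([ 0.62202698, -0.40540454]), (340.7867126464844, 65.08651733398438), np.float64(0.05412966461748514))
```

>>> apply_moves --pt "-3 35 -12 0 0.7 6 -1" --pt "0 40 -12 0 0 6 -1" --pt "4 40 -12 0 0 6 -1" --pt "8 40 -12 0 0 6 -1" --pt "12 40 -8 0 0 6 -1" --pt "16 38 0 0 0 6 -1" --pt "21 35 0 0 0 6 -1" --pt "25 32 0 0 0 6 -1"

```text
t: 44.55
eef_pos: [0.5857, -0.1666, 0.1601]
tool_rot: [-0.007, 0.919, -0.395, 0.006]
contact_force: [-0.3, 0.3, 0.3]
gripper_width: 1.0
```

>>> apply_moves --pt "29 29 0 0 0 6 -1" --pt "33 26 0 0 0 6 -1" --pt "36 22 0 0 0 6 -1" --pt "38 18 0 0 0 6 -1" --pt "40 14 0 0 0 6 -1" --pt "36 8 0 0 0 6 -1" --pt "25 3 0 0 0 6 -1" --pt "5 0 0 0 0 2 -1"

```text
t: 45.55
eef_pos: [0.5819, -0.4556, 0.1656]
tool_rot: [0.01, -0.694, 0.72, -0.006]
contact_force: [-0.1, 0.6, 0.5]
gripper_width: 0.999
```

Run:
```python
from h import *
plan([(.588,-.407,.0,-87,1)])
a=snap("top","t7"); b=snap("side","s7")
for b in blocks(a): 
    if abs(b[2][0]-62)<5: print(round(b[0]),b[1].round(4),np.round(b[2],1),(b[3]-JY).round(3),toJ(b[1]).round(4))
cv2.imwrite("pics/t7z.png",cv2.resize(a[135:285,185:400],None,fx=3.7,fy=3.7,interpolation=cv2.INTER_CUBIC)[:,:,::-1])
```

```text
t 45.55 at [ 0.5819 -0.4556  0.1656] phi -92.15 tilt [1.29 0.35] fix rx,ry [-1.28  0.4 ] F [-0.1  0.6  0.5] w 0.999
[-48.8, -4.3, 165.6, 0.0, 0.0, -5.2]
--
278 [0.6025 0.1611] [64.  31.9] 0.012 [0.0664 0.1321]
286 [0.6062 0.0965] [63.3 32.1] -0.066 [0.0672 0.0674]
289 [0.6101 0.0296] [64.3 32. ] 0.024 [0.0681 0.0004]
296 [ 0.6141 -0.0345] [63.4 32.1] -0.074 [ 0.0694 -0.0638]
290 [ 0.6173 -0.1011] [64.7 31.1] 0.009 [ 0.0696 -0.1305]
```

View pics/t7z.png

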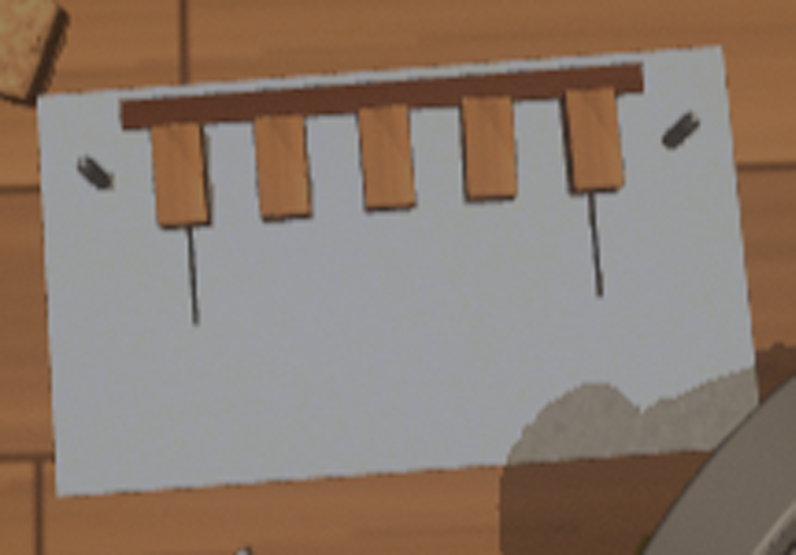

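View pics/t7.png

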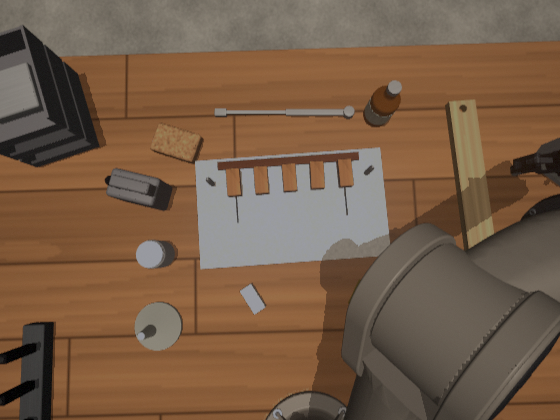

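```bash
cat >> h.py <<'E'
def momyaw(im,b):
    u=proj("top",[[*b[1],.046]])[0]; h=cv2.cvtColor(im,cv2.COLOR_RGB2HSV); x,y=int(u[0]),int(u[1])
    g=im[y-17:y+18,x-12:x+13].astype(float); 
    w=np.clip((cv2.cvtColor(im,cv2.COLOR_RGB2HSV)[y-17:y+18,x-12:x+13,1].astype(float)-20)/100,0,1)
    yy,xx=np.mgrid[y-17:y+18,x-12:x+13]
    # edges left/right per row: centroid within central rows
    P=[]
    for r in range(9,26):
        ww=w[r]; P.append(onz("top",((ww*xx[r]).sum()/ww.sum(),yy[r,0]),.046)[:2])
    P=np.array(P); v=np.polyfit(P[:,0],P[:,1],1); return np.arctan(v[0])
E
python3 - <<'E'
from h import *
a=np.load("pics/t7.npy")
for b in blocks(a):
    if abs(b[2][0]-62)<5: print(toJ(b[1]).round(4),(momyaw(a,b)-JY).round(3))
E
```

```text
[0.0664 0.1321] 0.013
[0.0672 0.0674] 0.011
[0.0681 0.0004] 0.007
[ 0.0694 -0.0638] -0.029
[ 0.0696 -0.1305] 0.01
```

The five blocks stand square in an even row. All are within about 2.5 mm of their places and 0.03 rad of square, so I fetch the plate.

>>> apply_moves --pt "-16 -2 5 -1.2 0.4 -2 -1" --pt "-18 -2 15 0 0 -2 -1" --pt "-12 0 25 0 0 -1 -1" --pt "-3 0 25 0 0 0 -1" --pt "0 0 20 0 0 0 -1" --pt "0 0 8 0 0 0 -1" --pt "0 0 0 0 0 0 -1" --pt "0 0 0 0 0 0 -1"

```text
t: 46.65
eef_pos: [0.5946, -0.3866, 0.0649]
tool_rot: [-0.003, 0.737, -0.676, -0.002]
contact_force: [0.3, -0.0, -0.5]
gripper_width: 0.998
```

Run:
```python
from h import *
plan([(.588,-.407,.0,-87,1)])
```

```text
t 46.65 at [ 0.5946 -0.3866  0.0649] phi -85.08 tilt [0.11 0.42] fix rx,ry [-0.14  0.4 ] F [ 0.3 -0.  -0.5] w 0.998
[19.7, 8.3, 64.9, 0.0, 0.0, 1.9]
--
```

>>> apply_moves --pt "9 4 3 -0.1 0.4 1.5 -1" --pt "6 2 5 0 0 0.3 -1" --pt "1 0 5 0 0 0 -1" --pt "0 0 3 0 0 0 -1" --pt "0 0 0 0 0 0 -1" --pt "0 0 0 0 0 0 -1" --pt "0 0 0 0 0 0 -1" --pt "0 0 0 0 0 0 -1"

```text
t: 47.65
eef_pos: [0.5896, -0.406, 0.0495]
tool_rot: [-0.0, 0.725, -0.689, 0.002]
contact_force: [0.2, -0.5, 0.8]
gripper_width: 0.997
```

Run:
```python
from h import *
plan([(.588,-.407,.0,-87,1)])
a=snap("side","s8",(300,180,560,420),2.4)
```

```text
t 47.65 at [ 0.5896 -0.406   0.0495] phi -87.08 tilt [ 0.15 -0.12] fix rx,ry [-0.14 -0.13] F [ 0.2 -0.5  0.8] w 0.997
[1.0, 1.7, 49.5, 0.0, 0.0, -0.1]
--
```

View pics/s8.png

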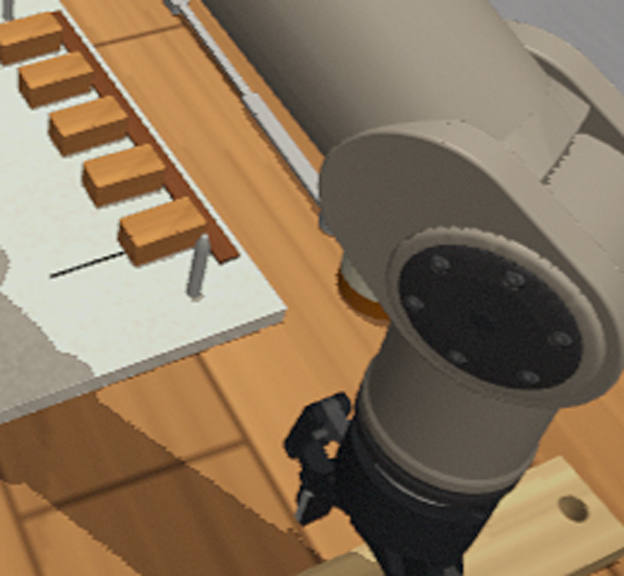

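>>> apply_moves --pt "1 1.5 10 -0.1 -0.1 0 -1" --pt "0 0 12 0 0 0 -1" --pt "0 0 12 0 0 0 -1" --pt "0 0 8 0 0 0 -1" --pt "0 0 3 0 0 0 -1" --pt "0 0 0 0 0 0 -1" --pt "0 0 0 0 0 0 0" --pt "0 0 0 0 0 0 0.5" --grip_force 80

```text
t: 48.7
eef_pos: [0.5881, -0.4074, 0.0013]
tool_rot: [0.0, 0.725, -0.689, 0.0]
contact_force: [0.1, -0.3, -4.1]
gripper_width: 0.73
```

Run:
```python
from h import *
plan([(.588,-.407,.0,-87,1)])
```

```text
t 48.7 at [ 0.5881 -0.4074  0.0013] phi -87.09 tilt [ 0.03 -0.03] fix rx,ry [-0.03 -0.04] F [ 0.1 -0.3 -4.1] w 0.73
[-0.4, 0.0, 1.3, 0.0, 0.0, -0.1]
--
```

>>> apply_moves --pt "0 0 0 0 0 0 1" --pt "0 0 -10 0 0 0 1" --pt "0 0 -25 0 0 0 1" --pt "0 0 -40 0 0 0 1" --pt "0 0 -45 0 0 0 1" --pt "0 0 -45 0 0 0 1" --pt "0 0 -40 0 0 0 1" --pt "0 0 -20 0 0 0 1"

```text
t: 49.7
eef_pos: [0.586, -0.4065, 0.2389]
tool_rot: [-0.0, 0.724, -0.69, -0.001]
contact_force: [0.3, -0.3, -3.7]
gripper_width: 0.729
```

Run:
```python
from h import *
plan([(*J(.07,0),.25,2.52,14)])
a=snap("top","t9"); b=snap("side","s9")
```

```text
t 49.7 at [ 0.586  -0.4065  0.2389] phi -87.21 tilt [-0.04  0.06] fix rx,ry [0.04 0.07] F [ 0.3 -0.3 -3.7] w 0.729
[-31.0, -3.4, -0.8, 0.0, 0.0, -6.4]
[-30.4, -6.8, -0.8, 0.0, 0.0, -6.4]
[-29.5, -10.2, -0.8, 0.0, 0.0, -6.4]
[-28.2, -13.4, -0.8, 0.0, 0.0, -6.4]
[-26.5, -16.4, -0.8, 0.0, 0.0, -6.4]
[-24.5, -19.3, -0.8, 0.0, 0.0, -6.4]
[-22.2, -21.9, -0.8, 0.0, 0.0, -6.4]
[-19.6, -24.3, -0.8, 0.0, 0.0, -6.4]
[-16.8, -26.3, -0.8, 0.0, 0.0, -6.4]
[-13.7, -28.0, -0.8, 0.0, 0.0, -6.4]
[-10.5, -29.4, -0.8, 0.0, 0.0, -6.4]
[-7.2, -30.3, -0.8, 0.0, 0.0, -6.4]
[-3.7, -31.0, -0.8, 0.0, 0.0, -6.4]
[-0.3, -31.2, -0.8, 0.0, 0.0, -6.4]
--
```

View pics/t9.png

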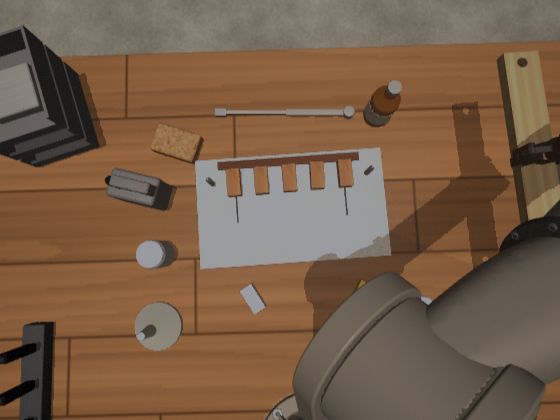

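View pics/s9.png

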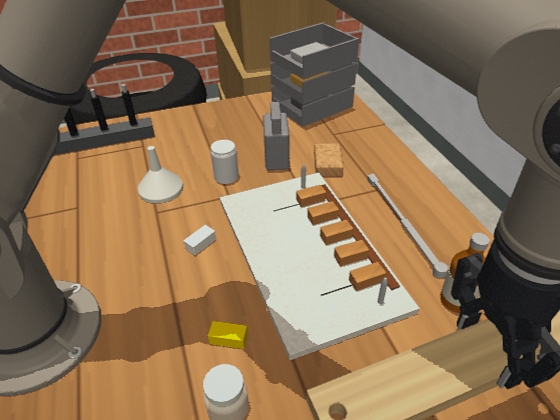

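Run:
```python
from h import *
p=onz("top",(522,62),.2625); t=np.array([.586,-.4065]); d=p[:2]-t; print(p,d,np.linalg.norm(d),np.degrees(np.arctan2(d[1],d[0])))
p=onz("side",(338,410),.2625); d=p[:2]-t; print(p,d,np.linalg.norm(d),np.degrees(np.arctan2(d[1],d[0])))
```

```text
[ 0.76797064 -0.39672281  0.2625    ] [0.18197064 0.00977719] 0.1822331098506225 3.0755146078882345
[ 0.40185932 -0.41522521  0.2625    ] [-0.18414068 -0.00872521] 0.18434728350007995 -177.28716086383366
```

>>> apply_moves --pt "-20 -2 0 0 0 -4 1" --pt "-31 -6 0 0 0 -6 1" --pt "-33 -10 0 0 0 -7 1" --pt "-31 -14 0 0 0 -7 1" --pt "-29 -18 0 0 0 -7 1" --pt "-27 -22 0 0 0 -7 1" --pt "-24 -25 0 0 0 -7 1" --pt "-21 -28 0 0 0 -7 1"

```text
t: 50.8
eef_pos: [0.596, -0.1391, 0.2232]
tool_rot: [0.0, 0.957, -0.291, -0.012]
contact_force: [1.1, -0.0, -4.1]
gripper_width: 0.729
```

Run:
```python
from h import *
plan([(*J(.07,0),.24,2.52,6)])
```

```text
t 50.8 at [ 0.596  -0.1391  0.2232] phi -33.87 tilt [-1.37  0.37] fix rx,ry [0.46 1.35] F [ 1.1 -0.  -4.1] w 0.729
[-13.4, -24.8, -2.8, 0.0, 0.0, -6.1]
[-10.7, -26.1, -2.8, 0.0, 0.0, -6.1]
[-7.9, -27.0, -2.8, 0.0, 0.0, -6.1]
[-5.0, -27.7, -2.8, 0.0, 0.0, -6.1]
[-2.1, -28.1, -2.8, 0.0, 0.0, -6.1]
[0.9, -28.2, -2.8, 0.0, 0.0, -6.1]
--
```

>>> apply_moves --pt "-12 -24 -4 0.5 1.3 -7 1" --pt "-9 -26 -4 0 0 -7 1" --pt "-6 -26 -4 0 0 -7 1" --pt "-4 -24 -4 0 0 -6 1" --pt "-2 -18 0 0 0 -4 1" --pt "0 -10 0 0 0 -2 1" --pt "0 -4 0 0 0 0 1" --pt "0 0 0 0 0 0 1"

```text
t: 51.8
eef_pos: [0.5994, 0.0068, 0.2278]
tool_rot: [-0.001, 1.0, 0.004, -0.01]
contact_force: [0.3, -1.2, -4.2]
gripper_width: 0.726
```

Run:
```python
from h import *
plan([(*J(.07,0),.13,2.52,1)])
```

```text
t 51.8 at [0.5994 0.0068 0.2278] phi 0.5 tilt [-1.16  0.13] fix rx,ry [-0.14  1.16] F [ 0.3 -1.2 -4.2] w 0.726
[12.7, -22.3, 97.8, 0.0, 0.0, -2.0]
--
```

Descend to just above the pins (plate underside about 0.11) while correcting.

>>> apply_moves --pt "5 -8 5 -0.1 1.1 -1 1" --pt "5 -8 20 0 0 -1 1" --pt "2 -5 25 0 0 0 1" --pt "0 0 25 0 0 0 1" --pt "0 0 15 0 0 0 1" --pt "0 0 5 0 0 0 1" --pt "0 0 0 0 0 0 1" --pt "0 0 0 0 0 0 1"

```text
t: 52.8
eef_pos: [0.6123, 0.0289, 0.1259]
tool_rot: [-0.0, 1.0, 0.023, 0.0]
contact_force: [0.2, -0.1, -4.0]
gripper_width: 0.729
```

Run:
```python
from h import *
plan([(*J(.07,0),.11,2.52,1)])
```

```text
t 52.8 at [0.6123 0.0289 0.1259] phi 2.58 tilt [0.02 0.  ] fix rx,ry [-0.   -0.02] F [ 0.2 -0.1 -4. ] w 0.729
[-0.3, -0.4, 15.9, 0.0, 0.0, 0.1]
--
```

>>> apply_moves --pt "0 0 5 0 0 0 1" --pt "0 0 8 0 0 0 1" --pt "0 0 6 0 0 0 1" --pt "0 0 2 0 0 0 1" --pt "0 0 0 0 0 0 1" --pt "0 0 0 0 0 0 1" --pt "0 0 0 0 0 0 1" --pt "0 0 0 0 0 0 1"

```text
t: 53.8
eef_pos: [0.6135, 0.0289, 0.1051]
tool_rot: [-0.0, 1.0, 0.022, 0.002]
contact_force: [-0.3, -0.0, -4.4]
gripper_width: 0.726
```

Run:
```python
from h import *
plan([(*J(.07,0),.11,2.52,1)])
a=snap("top","t10"); b=snap("side","s10",(260,120,450,300),4)
cv2.imwrite("pics/t10z.png",cv2.resize(a[135:210,175:405],None,fx=3.4,fy=3.4,interpolation=cv2.INTER_CUBIC)[:,:,::-1])
```

```text
t 53.8 at [0.6135 0.0289 0.1051] phi 2.57 tilt [0.19 0.04] fix rx,ry [-0.03 -0.19] F [-0.3 -0.  -4.4] w 0.726
[-1.5, -0.5, -4.9, 0.0, 0.0, 0.1]
--
```

View pics/s10.png

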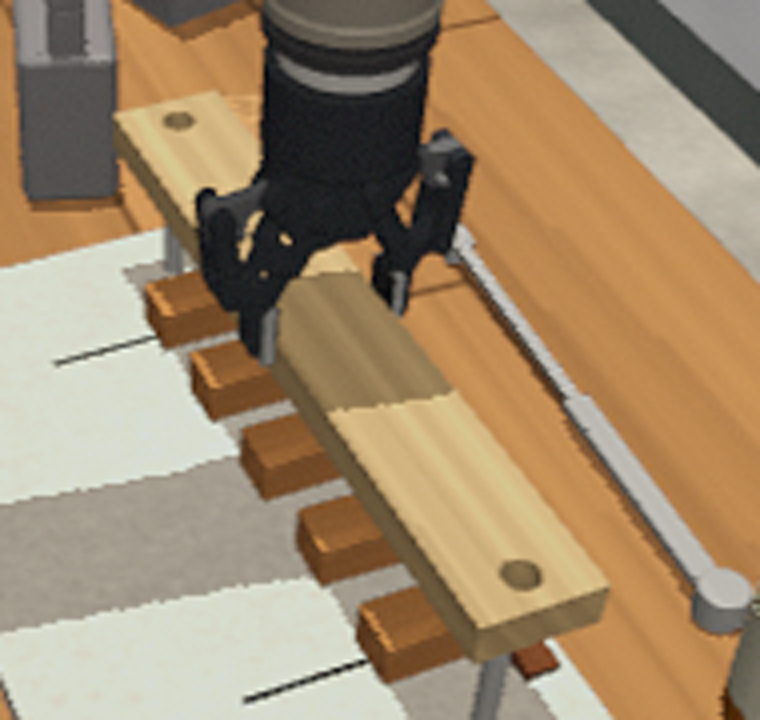

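View pics/t10z.png

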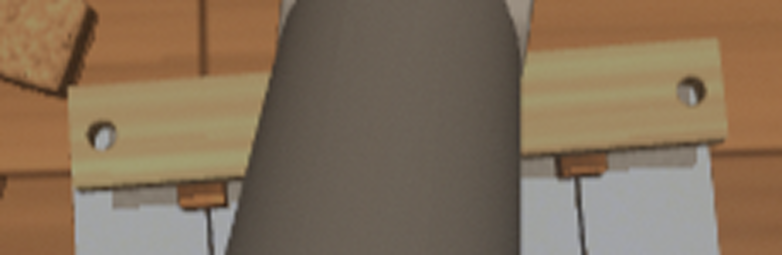

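Run:
```python
from h import *
im=np.load("pics/t10.npy")
for nm,t,s in (("L",(205,174.8),(305,150.25)),("R",(378.2,162),(390.25,263.5))):
    p,e=tri(t,s); print(nm,p.round(4),round(e,4),"top@.1285",toJ(onz("top",t,.1285)[:2]).round(4),"side",toJ(onz("side",s,.1285)[:2]).round(4))
# pins initial with same views
for nm,t,s in (("L",(185+84/3.7,135+160/3.7),(195+314/2.9,155+28/2.9)),("R",(185+697/3.7,135+114/3.7),(195+550/2.9,155+360/2.9))):
    print(nm,"pin top@.086",toJ(onz("top",t,.086)[:2]).round(4),"side",toJ(onz("side",s,.086)[:2]).round(4))
```

```text
L [0.6059 0.2102 0.1267] 0.0048 top@.1285 [0.0692 0.1814] side [0.0733 0.1783]
R [ 0.6216 -0.1592  0.1274] 0.0035 top@.1285 [ 0.0695 -0.1877] side [ 0.0726 -0.1898]
L pin top@.086 [0.0699 0.1834] side [0.0714 0.1822]
R pin top@.086 [ 0.0707 -0.1874] side [ 0.0694 -0.1877]
```

>>> apply_moves --pt "-1.5 -2 0 0 -0.2 0 1" --pt "0 0 5 0 0 0 1" --pt "0 0 8 0 0 0 1" --pt "0 0 8 0 0 0 1" --pt "0 0 4 0 0 0 1" --pt "0 0 0 0 0 0 1" --pt "0 0 0 0 0 0 1" --pt "0 0 0 0 0 0 1"

```text
t: 54.9
eef_pos: [0.6116, 0.031, 0.0779]
tool_rot: [-0.0, 1.0, 0.022, -0.0]
contact_force: [-0.8, 0.5, -3.8]
gripper_width: 0.726
```

Run:
```python
from h import *
plan([(*J(.07,0),.0465,2.52,1)])
a=snap("top","t11"); b=snap("side","s11",(260,120,450,300),4)
cv2.imwrite("pics/t11z.png",cv2.resize(a[135:210,175:405],None,fx=3.4,fy=3.4,interpolation=cv2.INTER_CUBIC)[:,:,::-1])
```

```text
t 54.9 at [0.6116 0.031  0.0779] phi 2.58 tilt [-0.05  0.03] fix rx,ry [-0.03  0.05] F [-0.8  0.5 -3.8] w 0.726
[0.2, 1.7, 31.4, 0.0, 0.0, 0.1]
--
```

View pics/s11.png

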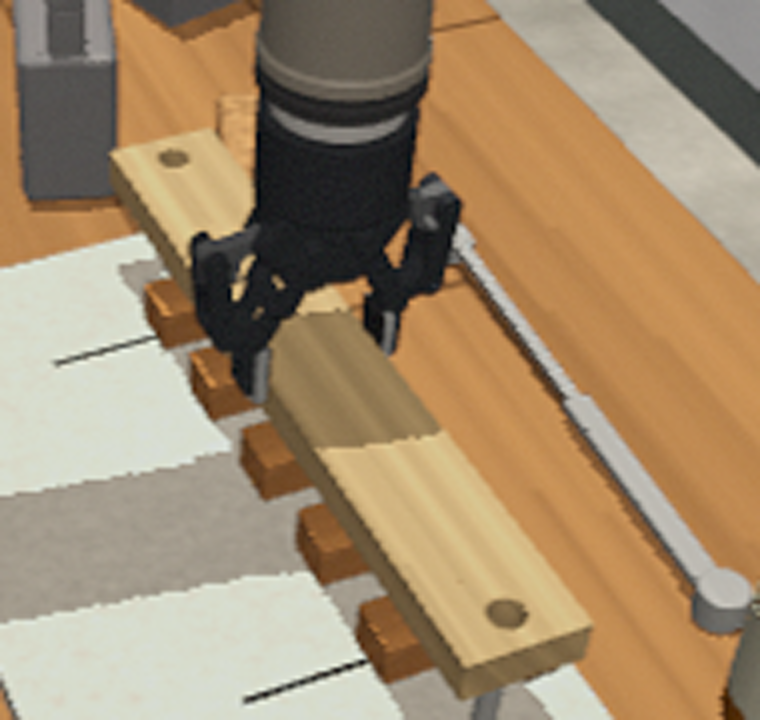

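View pics/t11z.png

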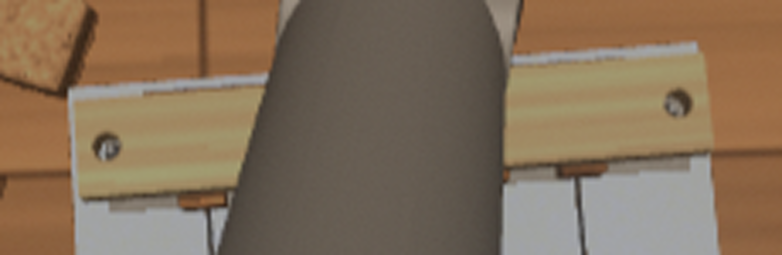

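Both holes are over the pin tips, with the pins visible at (107,147) and (678,103) in the crop and no side force. I keep lowering.

>>> apply_moves --pt "0 0 4 0 0 0 1" --pt "0 0 6 0 0 0 1" --pt "0 0 6 0 0 0 1" --pt "0 0 6 0 0 0 1" --pt "0 0 4 0 0 0 1" --pt "0 0 1 0 0 0 1" --pt "0 0 0 0 0 0 1" --pt "0 0 0 0 0 0 1"

```text
t: 56.0
eef_pos: [0.6116, 0.0311, 0.0488]
tool_rot: [-0.0, 1.0, 0.023, -0.001]
contact_force: [0.2, 0.1, -4.6]
gripper_width: 0.727
```

Run:
```python
from h import *
plan([(*J(.07,0),.0465,2.52,1)])
```

```text
t 56.0 at [0.6116 0.0311 0.0488] phi 2.58 tilt [-0.06  0.02] fix rx,ry [-0.03  0.06] F [ 0.2  0.1 -4.6] w 0.727
[0.3, 1.8, 2.3, 0.0, 0.0, 0.1]
--
```

>>> apply_moves --pt "0 0 1 0 0 0 1" --pt "0 0 1 0 0 0 1" --pt "0 0 0.5 0 0 0 1" --pt "0 0 0 0 0 0 1" --pt "0 0 0 0 0 0 1" --pt "0 0 0 0 0 0 1" --pt "0 0 0 0 0 0 1" --pt "0 0 0 0 0 0 1"

```text
t: 57.0
eef_pos: [0.612, 0.0311, 0.047]
tool_rot: [-0.0, 1.0, 0.023, -0.0]
contact_force: [-0.5, -0.2, -2.4]
gripper_width: 0.728
```

>>> apply_moves --pt "0 0 0.7 0 0 0 1" --pt "0 0 0 0 0 0 1" --pt "0 0 0 0 0 0 0.4" --pt "0 0 0 0 0 0 0" --pt "0 0 0 0 0 0 -1" --pt "0 0 0 0 0 0 -1" --pt "0 0 -12 0 0 0 -1" --pt "0 0 -25 0 0 0 -1"

```text
t: 58.0
eef_pos: [0.6122, 0.0309, 0.0848]
tool_rot: [-0.0, 1.0, 0.022, -0.0]
contact_force: [0.4, 0.3, 0.9]
gripper_width: 1.0
```

>>> apply_moves --pt "0 0 -40 0 0 0 -1" --pt "0 0 -40 0 0 0 -1" --pt "0 0 -35 0 0 0 -1" --pt "-30 -25 -20 0 0 -5 -1" --pt "-40 -35 0 0 0 -5 -1" --pt "-40 -35 0 0 0 -5 -1" --pt "-30 -35 0 0 0 -5 -1" --pt "-10 -20 0 0 0 0 -1"

```text
t: 59.0
eef_pos: [0.4338, 0.1484, 0.2329]
tool_rot: [-0.001, 0.98, 0.198, 0.008]
contact_force: [0.7, -1.0, 0.2]
gripper_width: 0.999
```

Run:
```python
from h import *
plan([(.45,.33,.2,0,1)])
a=snap("top","t12"); b=snap("side","s12")
cv2.imwrite("pics/t12z.png",cv2.resize(a[135:210,175:405],None,fx=3.4,fy=3.4,interpolation=cv2.INTER_CUBIC)[:,:,::-1])
cv2.imwrite("pics/s12z.png",cv2.resize(b[155:330,195:425],None,fx=3.3,fy=3.3,interpolation=cv2.INTER_CUBIC)[:,:,::-1])
```

```text
t 59.0 at [0.4338 0.1484 0.2329] phi 22.89 tilt [0.87 0.27] fix rx,ry [ 0.09 -0.91] F [ 0.7 -1.   0.2] w 0.999
[85.6, -161.0, 32.9, 0.0, 0.0, 22.9]
--
```

View pics/s12z.png

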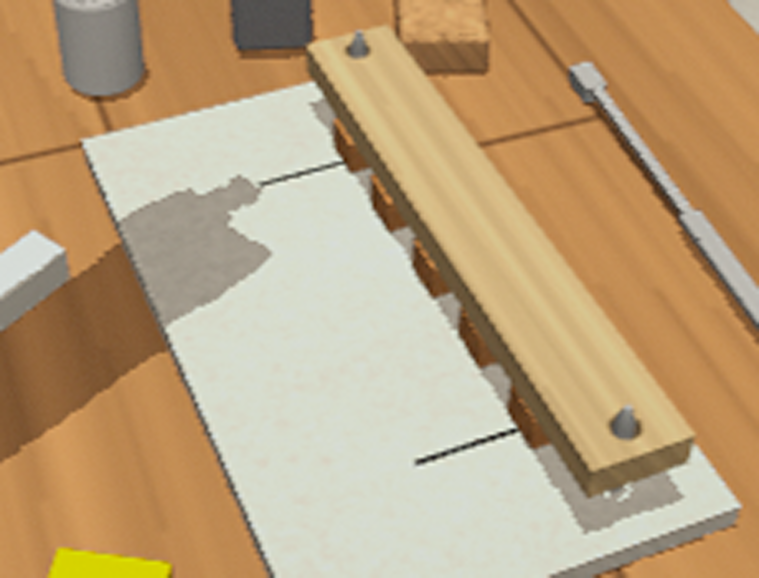

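View pics/t12z.png

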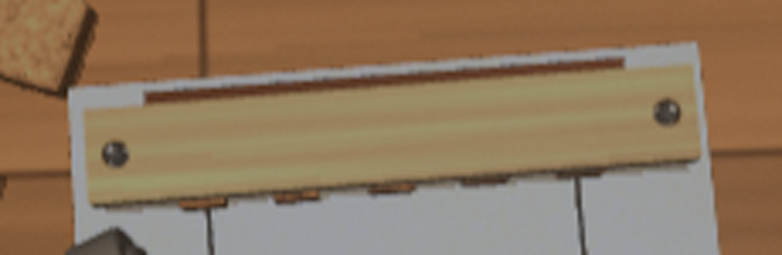

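The plate lies flush, with both pins standing through its holes at (115,153) and (667,111). Now I measure the tin and the jug.

Run:
```python
from h import *
im=np.load("pics/t4.npy"); h=cv2.cvtColor(im,cv2.COLOR_RGB2HSV)
m=((h[...,1]<45)&(h[...,2]>120)).astype(np.uint8); m[:235]=0;m[275:]=0;m[:,:125]=0;m[:,180:]=0
c=max(cv2.findContours(m,cv2.RETR_EXTERNAL,cv2.CHAIN_APPROX_NONE)[0],key=cv2.contourArea)
P=np.array([onz("top",p,.095)[:2]*1000 for p in c.reshape(-1,2).astype(float)],np.float32)
print("tin",cv2.fitEllipse(P),cv2.minEnclosingCircle(P))
im=np.load("pics/t12.npy")
z=im[150:290,90:230]; cv2.imwrite("pics/t12l.png",cv2.resize(z,None,fx=5,fy=5,interpolation=cv2.INTER_CUBIC)[:,:,::-1])
```

```text
tin ((439.8282470703125, 339.7969665527344), (56.366756439208984, 57.35530471801758), 87.7153549194336) ((440.1623840332031, 339.2393493652344), 29.686185836791992)
```

View pics/t12l.png

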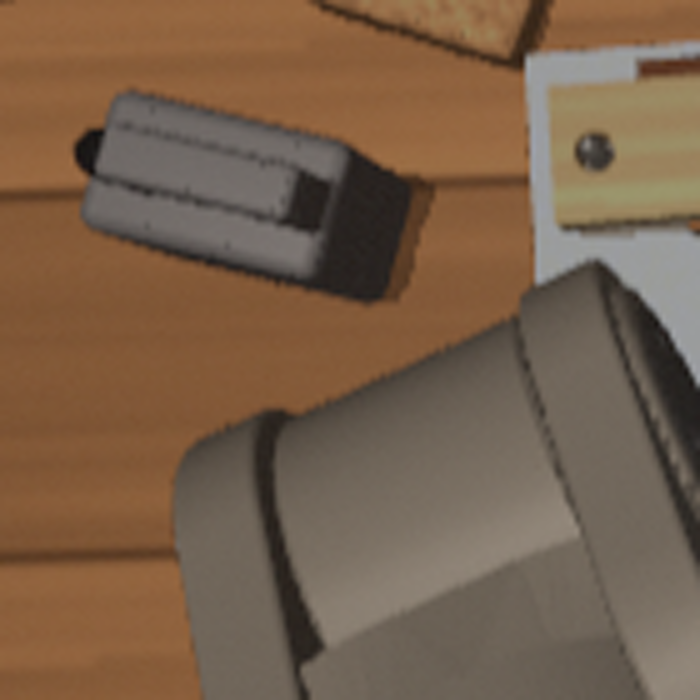

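Run:
```python
from h import *
f=lambda x,y:(90+x/5,150+y/5)
B=np.array([onz("top",f(*p),.112)[:2] for p in [(112,88),(355,147),(323,284),(78,226)]]); print(B.round(3),B.mean(0).round(4))
print([np.linalg.norm(B[i]-B[(i+1)%4]).round(3) for i in range(4)], [np.degrees(np.arctan2(*(B[j]-B[i])[::-1])).round(1) for i,j in((1,0),(2,3),(3,0),(2,1))])
H=np.array([onz("top",f(*p),.156)[:2] for p in [(117,122),(298,167),(284,222),(98,180)]]); print(H.round(4),H.mean(0).round(4))
print([np.linalg.norm(H[i]-H[(i+1)%4]).round(3) for i in range(4)], [np.degrees(np.arctan2(*(H[j]-H[i])[::-1])).round(1) for i,j in((1,0),(2,3),(3,0),(2,1))])
# side: bar near end top centre (190+344/4,90+115/4)~; tri with top bar right end mid
print(tri(f(291,194),(190+345/4,90+113/4)))
plan([(.440,.3393,.14,22,5)])
```

```text
[[0.628 0.415]
 [0.599 0.309]
 [0.54  0.323]
 [0.568 0.429]] [0.584  0.3688]
[np.float64(0.11), np.float64(0.061), np.float64(0.11), np.float64(0.062)] [np.float64(74.6), np.float64(75.0), np.float64(-12.8), np.float64(-12.9)]
[[0.6041 0.394 ]
 [0.5831 0.3192]
 [0.5604 0.3248]
 [0.5801 0.4014]] [0.5819 0.3599]
[np.float64(0.078), np.float64(0.023), np.float64(0.079), np.float64(0.025)] [np.float64(74.3), np.float64(75.6), np.float64(-17.2), np.float64(-13.9)]
(array([0.57448024, 0.32208269, 0.15431097]), np.float64(0.004630092858419087))
t 59.1 at [0.4342 0.149  0.2329] phi 22.94 tilt [0.86 0.29] fix rx,ry [ 0.06 -0.91] F [0.2 0.8 0. ] w 1.003
[15.9, -34.6, 18.6, 0.0, 0.0, 0.2]
[15.8, -34.6, 18.6, 0.0, 0.0, 0.2]
[15.7, -34.7, 18.6, 0.0, 0.0, 0.2]
[15.6, -34.7, 18.6, 0.0, 0.0, 0.2]
[15.5, -34.8, 18.6, 0.0, 0.0, 0.2]
--
```

>>> apply_moves --pt "10 -20 10 0 -0.9 0 -1" --pt "16 -36 18 0 0 0 -1" --pt "16 -38 20 0 0 0 -1" --pt "16 -36 20 0 0 0 -1" --pt "12 -26 14 0 0 0 -1" --pt "5 -12 6 0 0 0 -1" --pt "0 0 0 0 0 0 -1" --pt "0 0 0 0 0 0 -1"

```text
t: 60.1
eef_pos: [0.4502, 0.3326, 0.1484]
tool_rot: [-0.0, 0.981, 0.192, 0.006]
contact_force: [0.6, -0.4, -0.6]
gripper_width: 0.998
```

Run:
```python
from h import *
plan([(.440,.3393,.045,22,1)])
```

```text
t 60.1 at [0.4502 0.3326 0.1484] phi 22.19 tilt [0.71 0.14] fix rx,ry [ 0.14 -0.71] F [ 0.6 -0.4 -0.6] w 0.998
[-6.9, -10.0, 103.4, 0.0, 0.0, 0.2]
--
```

>>> apply_moves --pt "-4 -6 5 0.1 -0.7 0 -1" --pt "-2 -3 10 0 0 0 -1" --pt "0 -1 10 0 0 0 -1" --pt "0 0 5 0 0 0 -1" --pt "0 0 0 0 0 0 -1" --pt "0 0 0 0 0 0 -1" --pt "0 0 0 0 0 0 -1" --pt "0 0 0 0 0 0 -1"

```text
t: 61.1
eef_pos: [0.4413, 0.3377, 0.1175]
tool_rot: [0.0, 0.982, 0.191, 0.0]
contact_force: [-0.2, -0.5, 0.3]
gripper_width: 1.001
```

Run:
```python
from h import *
plan([(.440,.3393,.045,22,1)])
b=snap("side","s13",(150,80,330,240),4)
```

```text
t 61.1 at [0.4413 0.3377 0.1175] phi 21.99 tilt [ 0.03 -0.  ] fix rx,ry [ 0.01 -0.03] F [-0.2 -0.5  0.3] w 1.001
[-0.6, -1.9, 72.5, 0.0, 0.0, -0.0]
--
```

View pics/s13.png

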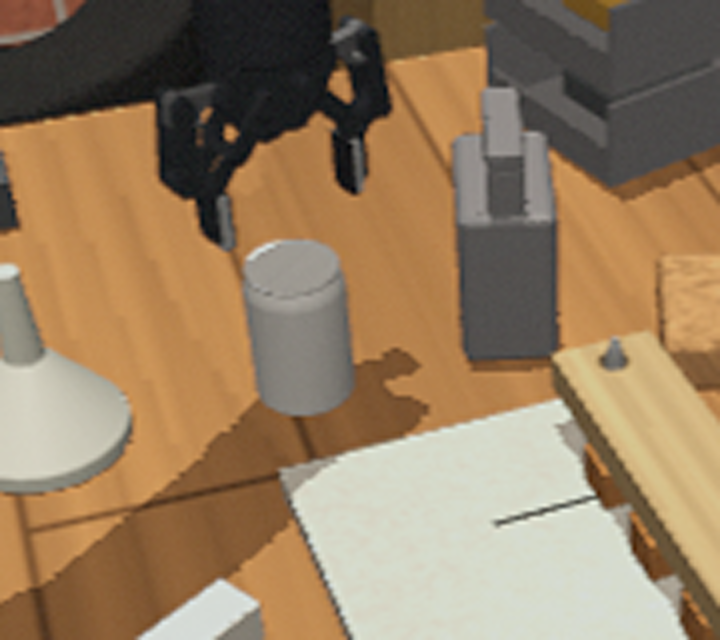

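>>> apply_moves --pt "-1 -2 10 0 0 0 -1" --pt "0 0 14 0 0 0 -1" --pt "0 0 14 0 0 0 -1" --pt "0 0 14 0 0 0 -1" --pt "0 0 12 0 0 0 -1" --pt "0 0 5 0 0 0 -1" --pt "0 0 0 0 0 0 -1" --pt "0 0 0 0 0 0 0" --grip_force 50

```text
t: 62.15
eef_pos: [0.4391, 0.3389, 0.0426]
tool_rot: [0.001, 0.982, 0.191, -0.0]
contact_force: [-0.5, -0.8, 0.5]
gripper_width: 0.818
```

>>> apply_moves --pt "0 0 0 0 0 0 0.6" --pt "0 0 0 0 0 0 0.6" --pt "0 0 0 0 0 0 0.6" --pt "0 0 0 0 0 0 0.6" --pt "0 0 -10 0 0 0 0.6" --pt "0 0 -25 0 0 0 0.6" --pt "0 0 -35 0 0 0 0.6" --pt "0 0 -40 0 0 0 0.6"

```text
t: 63.15
eef_pos: [0.4357, 0.3364, 0.1533]
tool_rot: [0.003, 0.982, 0.191, -0.005]
contact_force: [0.8, 0.8, -5.3]
gripper_width: 0.736
```

Run:
```python
from h import *
plan([(*J(.07,-.1),.23,2.5,16)])
```

```text
t 63.15 at [0.4357 0.3364 0.1533] phi 22.0 tilt [-0.46 -0.49] fix rx,ry [0.28 0.61] F [ 0.8  0.8 -5.3] w 0.736
[0.9, 27.8, -4.8, 0.0, 0.0, 1.2]
[1.5, 27.8, -4.8, 0.0, 0.0, 1.2]
[2.1, 27.7, -4.8, 0.0, 0.0, 1.2]
[2.7, 27.7, -4.8, 0.0, 0.0, 1.2]
[3.3, 27.6, -4.8, 0.0, 0.0, 1.2]
[3.9, 27.6, -4.8, 0.0, 0.0, 1.2]
[4.5, 27.5, -4.8, 0.0, 0.0, 1.2]
[5.1, 27.4, -4.8, 0.0, 0.0, 1.2]
[5.6, 27.3, -4.8, 0.0, 0.0, 1.2]
[6.2, 27.1, -4.8, 0.0, 0.0, 1.2]
[6.8, 27.0, -4.8, 0.0, 0.0, 1.2]
[7.4, 26.8, -4.8, 0.0, 0.0, 1.2]
[7.9, 26.7, -4.8, 0.0, 0.0, 1.2]
[8.5, 26.5, -4.8, 0.0, 0.0, 1.2]
[9.1, 26.3, -4.8, 0.0, 0.0, 1.2]
[9.6, 26.1, -4.8, 0.0, 0.0, 1.2]
--
```

>>> apply_moves --pt "1 18 -8 0.3 0.6 0.5 0.6" --pt "2 28 -8 0 0 1.2 0.6" --pt "3 32 -8 0 0 1.4 0.6" --pt "3 34 -8 0 0 1.4 0.6" --pt "4 34 -5 0 0 1.4 0.6" --pt "4 34 0 0 0 1.4 0.6" --pt "5 34 0 0 0 1.4 0.6" --pt "6 34 0 0 0 1.4 0.6"

```text
t: 64.15
eef_pos: [0.5361, 0.0858, 0.1871]
tool_rot: [0.003, 0.996, 0.094, -0.005]
contact_force: [-0.1, 1.4, -5.1]
gripper_width: 0.736
```

Run:
```python
from h import *
plan([(*J(.07,-.1),.2,2.5,7)])
```

```text
t 64.15 at [0.5361 0.0858 0.1871] phi 10.84 tilt [-0.55 -0.35] fix rx,ry [0.24 0.6 ] F [-0.1  1.4 -5.1] w 0.736
[7.1, 24.1, -1.8, 0.0, 0.0, 1.2]
[7.6, 24.0, -1.8, 0.0, 0.0, 1.2]
[8.1, 23.8, -1.8, 0.0, 0.0, 1.2]
[8.5, 23.6, -1.8, 0.0, 0.0, 1.2]
[9.0, 23.4, -1.8, 0.0, 0.0, 1.2]
[9.5, 23.2, -1.8, 0.0, 0.0, 1.2]
[10.0, 23.0, -1.8, 0.0, 0.0, 1.2]
--
```

>>> apply_moves --pt "8 28 0 0.2 0.6 1.4 0.6" --pt "9 28 0 0 0 1.4 0.6" --pt "11 28 0 0 0 1.4 0.6" --pt "11 27 0 0 0 1.4 0.6" --pt "10 22 0 0 0 1 0.6" --pt "6 12 0 0 0 0.5 0.6" --pt "0 2 0 0 0 0 0.6" --pt "0 0 0 0 0 0 0.6"

```text
t: 65.15
eef_pos: [0.6004, -0.0789, 0.1785]
tool_rot: [0.004, 1.0, 0.018, -0.01]
contact_force: [-0.6, 0.0, -5.2]
gripper_width: 0.735
```

Run:
```python
from h import *
plan([(*J(.07,-.1),.13,2.5,1)])
```

```text
t 65.15 at [ 0.6004 -0.0789  0.1785] phi 2.0 tilt [-1.12 -0.47] fix rx,ry [0.43 1.13] F [-0.6  0.  -5.2] w 0.735
[16.2, -7.8, 48.5, 0.0, 0.0, -0.5]
--
```

>>> apply_moves --pt "7 -4 2 0.4 1.1 -0.5 0.6" --pt "6 -3 8 0 0 0 0.6" --pt "2 0 12 0 0 0 0.6" --pt "0 0 12 0 0 0 0.6" --pt "0 0 8 0 0 0 0.6" --pt "0 0 2 0 0 0 0.6" --pt "0 0 0 0 0 0 0.6" --pt "0 0 0 0 0 0 0.6"

```text
t: 66.15
eef_pos: [0.6153, -0.0672, 0.1303]
tool_rot: [-0.001, 1.0, 0.025, -0.001]
contact_force: [-0.3, -0.8, -5.2]
gripper_width: 0.738
```

Run:
```python
from h import *
plan([(*J(.07,-.1),.112,2.5,1)])
b=snap("side","s14",(270,120,460,300),4)
```

```text
t 66.15 at [ 0.6153 -0.0672  0.1303] phi 2.82 tilt [-0.07  0.1 ] fix rx,ry [-0.1   0.07] F [-0.3 -0.8 -5.2] w 0.738
[0.9, 3.5, 18.3, 0.0, 0.0, 0.3]
--
```

View pics/s14.png

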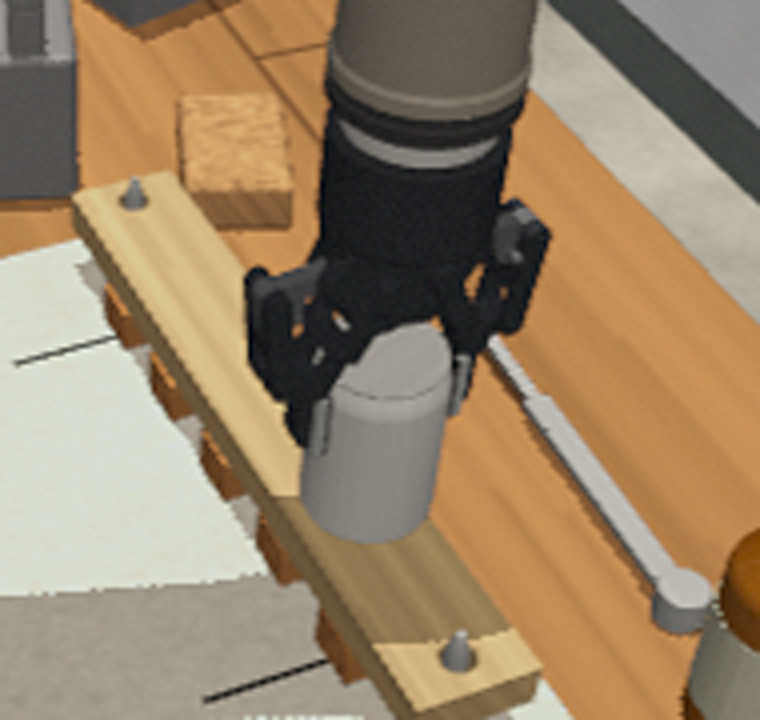

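Lower gently until the weight transfers to the plate.

>>> apply_moves --pt "1 3 3 0 0 0 0.6" --pt "0 0 4 0 0 0 0.6" --pt "0 0 4 0 0 0 0.6" --pt "0 0 3 0 0 0 0.6" --pt "0 0 0 0 0 0 0.6" --pt "0 0 0 0 0 0 0.6" --pt "0 0 0 0 0 0 0.6" --pt "0 0 0 0 0 0 0.6"

```text
t: 67.2
eef_pos: [0.617, -0.0704, 0.116]
tool_rot: [-0.001, 1.0, 0.025, 0.0]
contact_force: [-0.3, -0.3, -5.2]
gripper_width: 0.736
```

>>> apply_moves --pt "0 0 0.8 0 0 0 0.6" --pt "0 0 0.8 0 0 0 0.6" --pt "0 0 0 0 0 0 0.6" --pt "0 0 0 0 0 0 0.6" --pt "0 0 0 0 0 0 0.6" --pt "0 0 0 0 0 0 0.6" --pt "0 0 0 0 0 0 0.6" --pt "0 0 0 0 0 0 0.6"

```text
t: 68.2
eef_pos: [0.6171, -0.0704, 0.1144]
tool_rot: [-0.001, 1.0, 0.025, 0.0]
contact_force: [-1.1, -0.7, -4.9]
gripper_width: 0.737
```

>>> apply_moves --pt "0 0 0.8 0 0 0 0.6" --pt "0 0 0.7 0 0 0 0.6" --pt "0 0 0 0 0 0 0.6" --pt "0 0 0.5 0 0 0 0.6" --pt "0 0 0 0 0 0 0.6" --pt "0 0 0 0 0 0 0.6" --pt "0 0 0 0 0 0 0.6" --pt "0 0 0 0 0 0 0.6"

```text
t: 69.2
eef_pos: [0.6172, -0.0704, 0.1136]
tool_rot: [-0.001, 1.0, 0.025, 0.0]
contact_force: [-1.2, 0.3, -0.5]
gripper_width: 0.738
```

>>> apply_moves --pt "0 0 0 0 0 0 0.45" --pt "0 0 0 0 0 0 0.3" --pt "0 0 0 0 0 0 -0.5" --pt "0 0 0 0 0 0 -1" --pt "0 0 0 0 0 0 -1" --pt "0 0 -12 0 0 0 -1" --pt "0 0 -25 0 0 0 -1" --pt "0 0 -35 0 0 0 -1"

```text
t: 70.2
eef_pos: [0.6174, -0.0708, 0.1873]
tool_rot: [-0.001, 1.0, 0.024, 0.0]
contact_force: [0.1, 0.7, 0.5]
gripper_width: 1.004
```

Run:
```python
from h import *
# grasp on bar at jug y=-6
a=np.radians(-15.2); g=np.array([.584,.3688])+np.array([-np.sin(a),np.cos(a)])*(-.006); print(g)
plan([(*g,.22,-15.2,14)])
```

```text
[0.58242686 0.3630099 ]
t 70.2 at [ 0.6174 -0.0708  0.1873] phi 2.8 tilt [0.02 0.08] fix rx,ry [-0.08 -0.03] F [0.1 0.7 0.5] w 1.004
[-1.0, -31.1, -2.3, 0.0, 0.0, 1.3]
[-1.7, -31.0, -2.3, 0.0, 0.0, 1.3]
[-2.4, -31.0, -2.3, 0.0, 0.0, 1.3]
[-3.1, -30.9, -2.3, 0.0, 0.0, 1.3]
[-3.8, -30.9, -2.3, 0.0, 0.0, 1.3]
[-4.5, -30.8, -2.3, 0.0, 0.0, 1.3]
[-5.1, -30.7, -2.3, 0.0, 0.0, 1.3]
[-5.8, -30.5, -2.3, 0.0, 0.0, 1.3]
[-6.5, -30.4, -2.3, 0.0, 0.0, 1.3]
[-7.2, -30.2, -2.3, 0.0, 0.0, 1.3]
[-7.9, -30.1, -2.3, 0.0, 0.0, 1.3]
[-8.5, -29.9, -2.3, 0.0, 0.0, 1.3]
[-9.2, -29.7, -2.3, 0.0, 0.0, 1.3]
[-9.9, -29.5, -2.3, 0.0, 0.0, 1.3]
--
```

>>> apply_moves --pt "0 -10 -20 0 0 0 -1" --pt "-1 -30 -15 0 0 1.4 -1" --pt "-2 -38 -5 0 0 1.6 -1" --pt "-3 -42 0 0 0 1.6 -1" --pt "-4 -42 0 0 0 1.6 -1" --pt "-5 -42 0 0 0 1.6 -1" --pt "-6 -42 0 0 0 1.6 -1" --pt "-7 -40 0 0 0 1.6 -1"

```text
t: 71.2
eef_pos: [0.6058, 0.2179, 0.2433]
tool_rot: [-0.003, 0.997, -0.08, 0.01]
contact_force: [0.3, -1.1, -0.3]
gripper_width: 1.001
```

Run:
```python
from h import *
plan([(.5824,.363,.22,-15.2,5)])
```

```text
t 71.2 at [0.6058 0.2179 0.2433] phi -9.24 tilt [1.16 0.21] fix rx,ry [-0.39 -1.11] F [ 0.3 -1.1 -0.3] w 1.001
[-9.3, -27.9, 4.7, 0.0, 0.0, 1.2]
[-9.9, -27.7, 4.7, 0.0, 0.0, 1.2]
[-10.4, -27.5, 4.7, 0.0, 0.0, 1.2]
[-11.0, -27.3, 4.7, 0.0, 0.0, 1.2]
[-11.6, -27.0, 4.7, 0.0, 0.0, 1.2]
--
```

>>> apply_moves --pt "-9 -32 2 -0.4 -1.1 1.4 -1" --pt "-10 -30 4 0 0 1.4 -1" --pt "-12 -28 4 0 0 1.4 -1" --pt "-12 -20 4 0 0 1 -1" --pt "-6 -10 4 0 0 0 -1" --pt "0 -2 0 0 0 0 -1" --pt "0 0 0 0 0 0 -1" --pt "0 0 0 0 0 0 -1"

```text
t: 72.2
eef_pos: [0.583, 0.354, 0.232]
tool_rot: [-0.002, 0.992, -0.126, 0.003]
contact_force: [-0.1, 0.2, -0.4]
gripper_width: 0.999
```

Run:
```python
from h import *
plan([(.5824,.363,.18,-15.2,1)])
a=snap("top","t15"); b=snap("side","s15")
cv2.imwrite("pics/t15z.png",cv2.resize(a[100:300,80:400],None,fx=2.5,fy=2.5,interpolation=cv2.INTER_CUBIC)[:,:,::-1])
cv2.imwrite("pics/s15z.png",cv2.resize(b[80:340,190:450],None,fx=2.3,fy=2.3,interpolation=cv2.INTER_CUBIC)[:,:,::-1])
```

```text
t 72.2 at [0.583 0.354 0.232] phi -14.43 tilt [0.4  0.23] fix rx,ry [-0.32 -0.33] F [-0.1  0.2 -0.4] w 0.999
[-2.9, -8.6, 52.0, 0.0, 0.0, 0.8]
--
```

View pics/s15z.png

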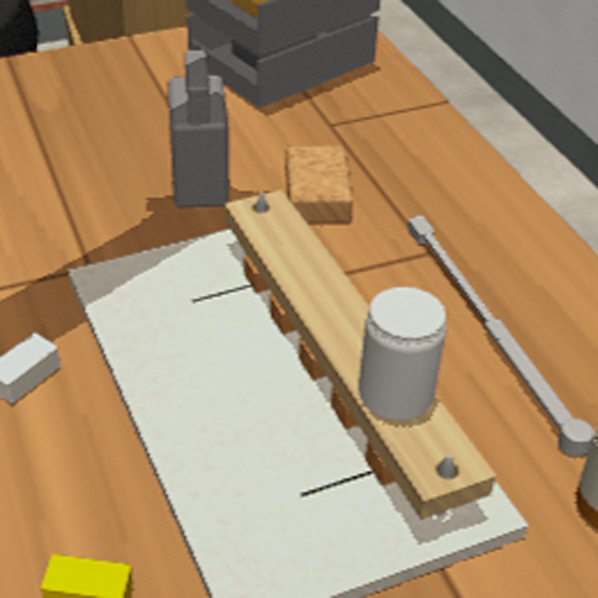

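View pics/t15z.png

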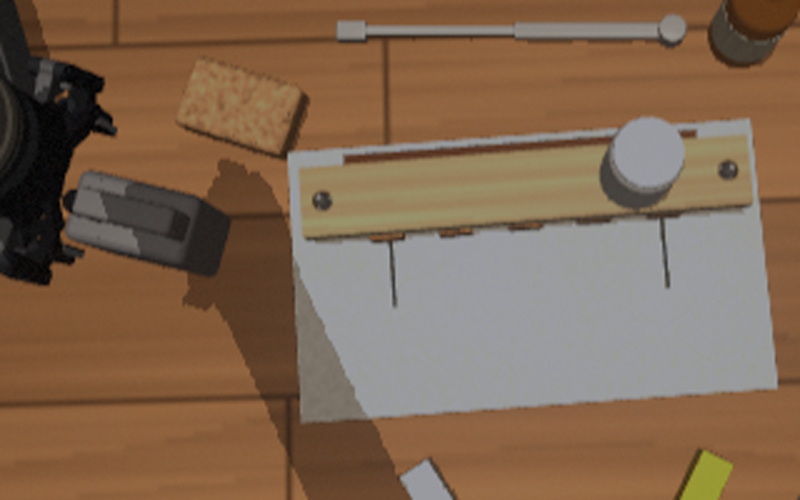

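>>> apply_moves --pt "-2 -5 5 -0.3 -0.3 0.5 -1" --pt "-1 -3 15 0 0 0 -1" --pt "0 0 18 0 0 0 -1" --pt "0 0 15 0 0 0 -1" --pt "0 0 8 0 0 0 -1" --pt "0 0 0 0 0 0 -1" --pt "0 0 0 0 0 0 -1" --pt "0 0 0 0 0 0 -1"

```text
t: 73.3
eef_pos: [0.582, 0.3622, 0.1655]
tool_rot: [0.001, 0.991, -0.131, -0.0]
contact_force: [-0.2, -0.1, -0.1]
gripper_width: 1.0
```

Run:
```python
from h import *
plan([(.5824,.363,.131,-15.2,1)])
b=snap("side","s16",(200,40,360,170),4)
```

```text
t 73.3 at [0.582  0.3622 0.1655] phi -15.03 tilt [-0.06 -0.07] fix rx,ry [0.09 0.04] F [-0.2 -0.1 -0.1] w 1.0
[0.2, -0.9, 34.5, 0.0, 0.0, 0.2]
--
```

View pics/s16.png

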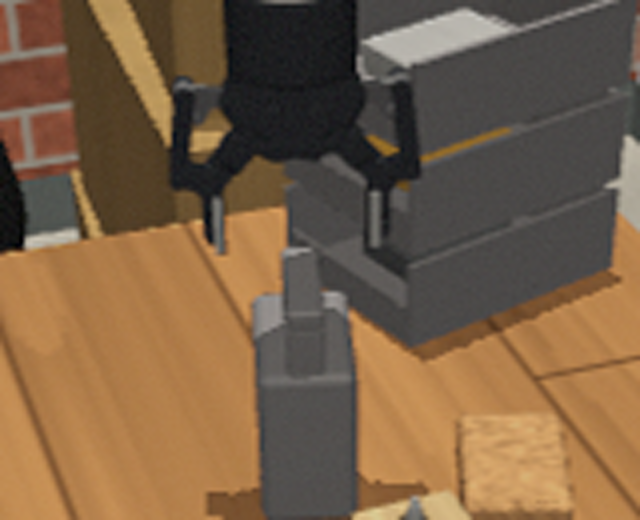

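>>> apply_moves --pt "0 -1 6 0 0 0 -1" --pt "0 0 10 0 0 0 -1" --pt "0 0 10 0 0 0 -1" --pt "0 0 5 0 0 0 -1" --pt "0 0 1 0 0 0 -1" --pt "0 0 0 0 0 0 -0.3" --pt "0 0 0 0 0 0 0.3" --pt "0 0 0 0 0 0 0.6" --grip_force 70

```text
t: 74.35
eef_pos: [0.5825, 0.3633, 0.1318]
tool_rot: [0.0, 0.991, -0.131, -0.0]
contact_force: [-0.5, 0.0, 0.2]
gripper_width: 0.379
```

>>> apply_moves --pt "0 0 0 0 0 0 1" --pt "0 0 0 0 0 0 1" --pt "0 0 0 0 0 0 1" --pt "0 0 0 0 0 0 1" --pt "0 0 -5 0 0 0 1" --pt "0 0 -5 0 0 0 1" --pt "0 0 0 0 0 0 1" --pt "0 0 0 0 0 0 1"

```text
t: 75.35
eef_pos: [0.5802, 0.3622, 0.1398]
tool_rot: [0.002, 0.991, -0.131, -0.002]
contact_force: [-0.4, 0.4, -6.2]
gripper_width: 0.269
```

Run:
```python
from h import *
plan([(.582,.363,.25,-15.2,5)])
b=snap("side","s17",(200,40,360,190),4)
```

```text
t 75.35 at [0.5802 0.3622 0.1398] phi -15.01 tilt [-0.3  -0.23] fix rx,ry [0.3  0.23] F [-0.4  0.4 -6.2] w 0.269
[0.3, -0.2, -22.0, 0.0, 0.0, 0.0]
[0.3, -0.2, -22.0, 0.0, 0.0, 0.0]
[0.3, -0.2, -22.0, 0.0, 0.0, 0.0]
[0.3, -0.2, -22.0, 0.0, 0.0, 0.0]
[0.3, -0.2, -22.0, 0.0, 0.0, 0.0]
--
```

View pics/s17.png

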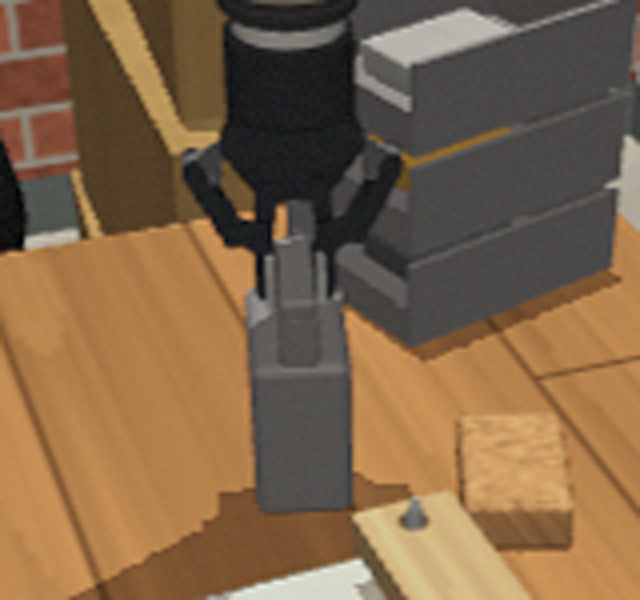

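>>> apply_moves --pt "0 0 -10 0.3 0.2 0 1" --pt "0 0 -20 0 0 0 1" --pt "0 0 -25 0 0 0 1" --pt "0 0 -25 0 0 0 1" --pt "0 0 -20 0 0 0 1" --pt "0 0 -8 0 0 0 1" --pt "0 0 0 0 0 0 1" --pt "0 0 0 0 0 0 1"

```text
t: 76.4
eef_pos: [0.5811, 0.3616, 0.2582]
tool_rot: [-0.002, 0.991, -0.131, 0.002]
contact_force: [0.4, -0.8, -7.2]
gripper_width: 0.263
```

Run:
```python
from h import *
plan([(*J(.07,.094),.24,2.5,11)])
```

```text
t 76.4 at [0.5811 0.3616 0.2582] phi -15.1 tilt [0.2  0.19] fix rx,ry [-0.23 -0.14] F [ 0.4 -0.8 -7.2] w 0.263
[8.0, 20.3, 1.7, 0.0, 0.0, -1.6]
[7.4, 20.5, 1.7, 0.0, 0.0, -1.6]
[6.8, 20.7, 1.7, 0.0, 0.0, -1.6]
[6.3, 20.9, 1.7, 0.0, 0.0, -1.6]
[5.7, 21.1, 1.7, 0.0, 0.0, -1.6]
[5.1, 21.2, 1.7, 0.0, 0.0, -1.6]
[4.5, 21.3, 1.7, 0.0, 0.0, -1.6]
[3.9, 21.5, 1.7, 0.0, 0.0, -1.6]
[3.3, 21.6, 1.7, 0.0, 0.0, -1.6]
[2.7, 21.6, 1.7, 0.0, 0.0, -1.6]
[2.1, 21.7, 1.7, 0.0, 0.0, -1.6]
--
```

>>> apply_moves --pt "5 10 0 -0.2 -0.1 -1 1" --pt "8 20 0 0 0 -1.7 1" --pt "7 24 0 0 0 -1.7 1" --pt "7 26 0 0 0 -1.8 1" --pt "7 26 0 0 0 -1.8 1" --pt "6 26 0 0 0 -1.8 1" --pt "5 24 0 0 0 -1.8 1" --pt "4 20 0 0 0 -1.8 1"

```text
t: 77.4
eef_pos: [0.6, 0.1676, 0.2521]
tool_rot: [0.005, 1.0, -0.009, -0.004]
contact_force: [1.0, 0.5, -7.0]
gripper_width: 0.266
```

>>> apply_moves --pt "3 18 0 0 0 -1.8 1" --pt "2 14 0 0 0 -1.5 1" --pt "1 10 0 0 0 -0.5 1" --pt "0 4 0 0 0 0 1" --pt "0 0 0 0 0 0 1" --pt "0 0 0 0 0 0 1" --pt "0 0 0 0 0 0 1" --pt "0 0 0 0 0 0 1"

```text
t: 78.4
eef_pos: [0.6053, 0.1152, 0.2503]
tool_rot: [0.006, 1.0, 0.024, -0.007]
contact_force: [-0.1, -0.6, -7.4]
gripper_width: 0.264
```

Run:
```python
from h import *
plan([(*J(.07,.094),.22,2.5,1)])
```

```text
t 78.4 at [0.6053 0.1152 0.2503] phi 2.74 tilt [-0.75 -0.72] fix rx,ry [0.69 0.78] F [-0.1 -0.6 -7.4] w 0.264
[2.8, -7.8, 30.3, 0.0, 0.0, 0.2]
--
```

>>> apply_moves --pt "2 -5 2 0.7 0.8 0.2 1" --pt "1 -3 6 0 0 0 1" --pt "0 0 10 0 0 0 1" --pt "0 0 9 0 0 0 1" --pt "0 0 4 0 0 0 1" --pt "0 0 0 0 0 0 1" --pt "0 0 0 0 0 0 1" --pt "0 0 0 0 0 0 1"

```text
t: 79.4
eef_pos: [0.6079, 0.1243, 0.2164]
tool_rot: [-0.0, 1.0, 0.022, 0.0]
contact_force: [-0.2, 0.0, -7.0]
gripper_width: 0.264
```

Run:
```python
from h import *
plan([(*J(.07,.094),.2015,2.5,1)])
b=snap("side","s18",(250,80,440,260),4)
```

```text
t 79.4 at [0.6079 0.1243 0.2164] phi 2.57 tilt [0.02 0.04] fix rx,ry [-0.04 -0.02] F [-0.2  0.  -7. ] w 0.264
[-0.1, 1.1, 14.9, 0.0, 0.0, 0.1]
--
```

View pics/s18.png

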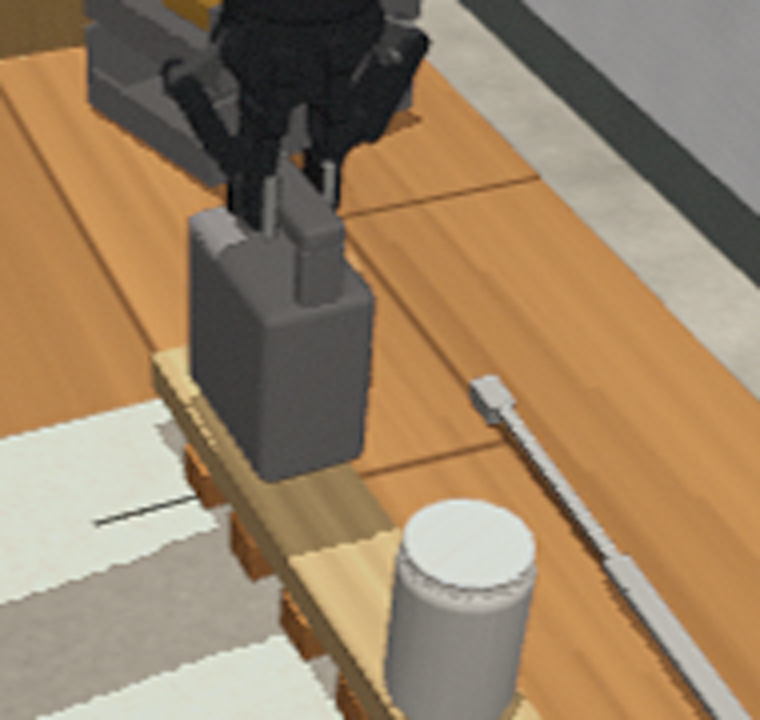

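>>> apply_moves --pt "0 1 2 0 0 0 1" --pt "0 0 3 0 0 0 1" --pt "0 0 3 0 0 0 1" --pt "0 0 2 0 0 0 1" --pt "0 0 0 0 0 0 1" --pt "0 0 0 0 0 0 1" --pt "0 0 0 0 0 0 1" --pt "0 0 0 0 0 0 1"

```text
t: 80.45
eef_pos: [0.6082, 0.1233, 0.2061]
tool_rot: [-0.0, 1.0, 0.022, 0.001]
contact_force: [0.2, -1.0, -7.1]
gripper_width: 0.264
```

>>> apply_moves --pt "0 0 0.7 0 0 0 1" --pt "0 0 0.7 0 0 0 1" --pt "0 0 0.4 0 0 0 1" --pt "0 0 0 0 0 0 1" --pt "0 0 0 0 0 0 1" --pt "0 0 0 0 0 0 1" --pt "0 0 0 0 0 0 1" --pt "0 0 0 0 0 0 1"

```text
t: 81.45
eef_pos: [0.6082, 0.1233, 0.2043]
tool_rot: [-0.001, 1.0, 0.022, 0.001]
contact_force: [0.2, -0.6, -5.8]
gripper_width: 0.267
```

>>> apply_moves --pt "0 0 0.5 0 0 0 1" --pt "0 0 0.5 0 0 0 1" --pt "0 0 0.3 0 0 0 1" --pt "0 0 0 0 0 0 1" --pt "0 0 0 0 0 0 1" --pt "0 0 0 0 0 0 1" --pt "0 0 0 0 0 0 1" --pt "0 0 0 0 0 0 1"

```text
t: 82.45
eef_pos: [0.6082, 0.1233, 0.2029]
tool_rot: [-0.001, 1.0, 0.022, 0.001]
contact_force: [-0.2, -0.2, -6.8]
gripper_width: 0.267
```

>>> apply_moves --pt "0 0 0.5 0 0 0 1" --pt "0 0 0.5 0 0 0 1" --pt "0 0 0.3 0 0 0 1" --pt "0 0 0 0 0 0 1" --pt "0 0 0 0 0 0 1" --pt "0 0 0 0 0 0 1" --pt "0 0 0 0 0 0 1" --pt "0 0 0 0 0 0 1"

```text
t: 83.45
eef_pos: [0.6085, 0.1233, 0.2022]
tool_rot: [-0.001, 1.0, 0.022, 0.001]
contact_force: [-0.4, -0.5, -4.3]
gripper_width: 0.266
```

>>> apply_moves --pt "0 0 0.5 0 0 0 1" --pt "0 0 0.5 0 0 0 1" --pt "0 0 0 0 0 0 1" --pt "0 0 0 0 0 0 1" --pt "0 0 0 0 0 0 1" --pt "0 0 0 0 0 0 1" --pt "0 0 0 0 0 0 1" --pt "0 0 0 0 0 0 1"

```text
t: 84.45
eef_pos: [0.6087, 0.1234, 0.2021]
tool_rot: [-0.001, 1.0, 0.022, 0.001]
contact_force: [-0.7, -0.5, -2.0]
gripper_width: 0.266
```

>>> apply_moves --pt "0 0 0.7 0 0 0 1" --pt "0 0 0 0 0 0 1" --pt "0 0 0 0 0 0 0.45" --pt "0 0 0 0 0 0 0.4" --pt "0 0 0 0 0 0 0.3" --pt "0 0 0 0 0 0 0.1" --pt "0 0 0 0 0 0 -0.3" --pt "0 0 0 0 0 0 -0.6"

```text
t: 85.45
eef_pos: [0.611, 0.1237, 0.203]
tool_rot: [-0.002, 1.0, 0.022, 0.004]
contact_force: [-0.5, 0.3, 0.6]
gripper_width: 0.802
```

Run:
```python
from h import *
plan([(*J(.07,.094),.25,2.5,1)])
b=snap("side","s19",(250,80,440,260),4)
```

```text
t 85.45 at [0.611  0.1237 0.203 ] phi 2.56 tilt [0.43 0.19] fix rx,ry [-0.17 -0.44] F [-0.5  0.3  0.6] w 0.802
[-3.2, 0.4, -47.0, 0.0, 0.0, 0.1]
--
```

View pics/s19.png

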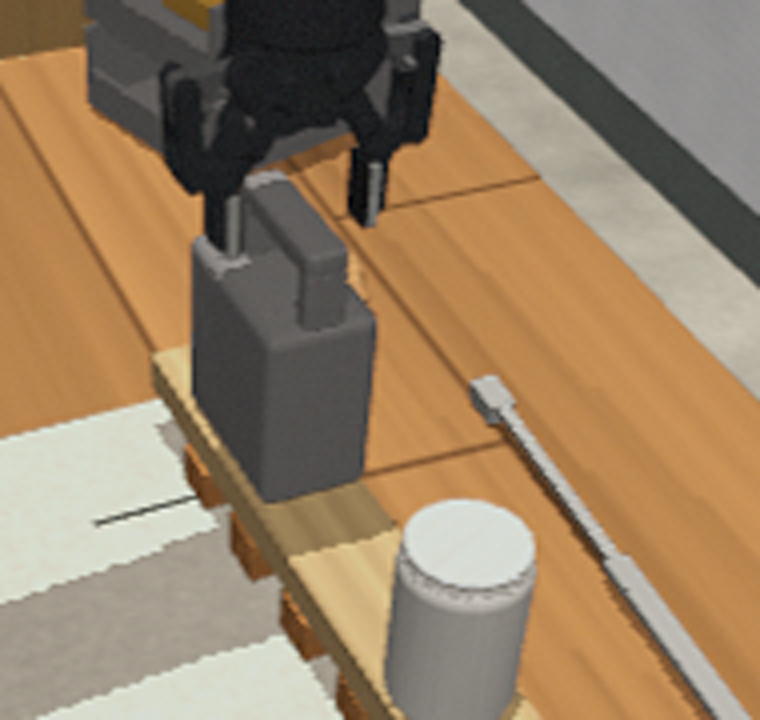

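>>> apply_moves --pt "0 0 0 0 0 0 -0.8" --pt "0 0 -8 0 0 0 -0.8" --pt "0 0 -20 0 0 0 -0.8" --pt "0 0 -30 0 0 0 -0.8" --pt "0 0 -35 0 0 0 -0.8" --pt "0 0 -30 0 0 0 -0.8" --pt "0 0 -10 0 0 0 -0.8" --pt "0 0 0 0 0 0 -0.8"

```text
t: 86.5
eef_pos: [0.6097, 0.1229, 0.3419]
tool_rot: [-0.002, 1.0, 0.022, 0.004]
contact_force: [0.3, -0.2, -0.4]
gripper_width: 0.897
```

>>> apply_moves --pt "-10 -15 0 0 0 0 -0.8" --pt "-25 -30 0 0 0 -3 -0.8" --pt "-30 -40 0 0 0 -4 -0.8" --pt "-30 -45 0 0 0 -4 -0.8" --pt "-25 -45 0 0 0 -4 -0.8" --pt "-15 -30 0 0 0 -3 -0.8" --pt "-5 -10 0 0 0 0 -0.8" --pt "0 0 0 0 0 0 -0.8"

```text
t: 87.5
eef_pos: [0.4197, 0.3206, 0.3311]
tool_rot: [0.003, 0.983, 0.186, -0.003]
contact_force: [-0.1, -0.5, -0.6]
gripper_width: 0.9
```

Run:
```python
from h import *
plan([(.45,.33,.25,2.5,1)])
a=snap("top","t20"); b=snap("side","s20")
```

```text
t 87.5 at [0.4197 0.3206 0.3311] phi 21.39 tilt [-0.32 -0.36] fix rx,ry [0.22 0.43] F [-0.1 -0.5 -0.6] w 0.9
[31.6, 2.3, 81.1, 0.0, 0.0, 18.9]
--
```

View pics/t20.png

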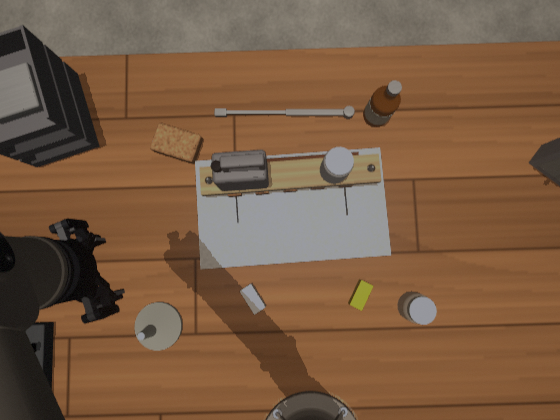

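View pics/s20.png

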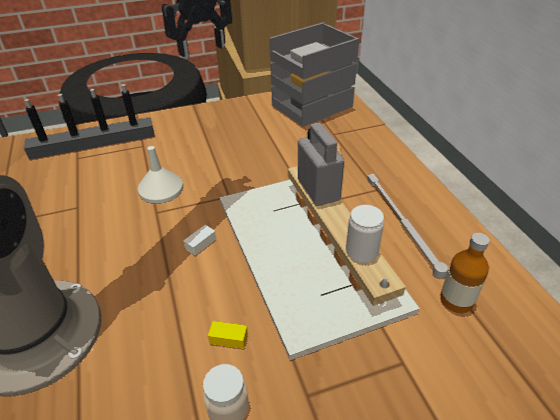

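Run:
```python
from h import *
im=np.load("pics/t20.npy"); h=cv2.cvtColor(im,cv2.COLOR_RGB2HSV)
m=((h[...,1]<45)&(h[...,2]>120)).astype(np.uint8); m[:140]=0;m[190:]=0;m[:,:318]=0;m[:,360:]=0
m=m*((np.hypot(*np.meshgrid(np.arange(560)-338,np.arange(420)-162))<17)).astype(np.uint8)
c=max(cv2.findContours(m,cv2.RETR_EXTERNAL,cv2.CHAIN_APPROX_NONE)[0],key=cv2.contourArea)
P=np.array([onz("top",p,.165)[:2]*1000 for p in c.reshape(-1,2).astype(float)],np.float32)
e=cv2.minEnclosingCircle(P); print("tin J",toJ(np.array(e[0])/1000),e[1])
cv2.imwrite("pics/t20z.png",cv2.resize(im[140:215,190:395],None,fx=3.9,fy=3.9,interpolation=cv2.INTER_CUBIC)[:,:,::-1])
b=np.load("pics/s20.npy");cv2.imwrite("pics/s20z.png",cv2.resize(b[115:325,260:430],None,fx=2.8,fy=2.8,interpolation=cv2.INTER_CUBIC)[:,:,::-1])
```

```text
tin J [ 0.07243016 -0.09721021] 31.831029891967773
```

View pics/t20z.png

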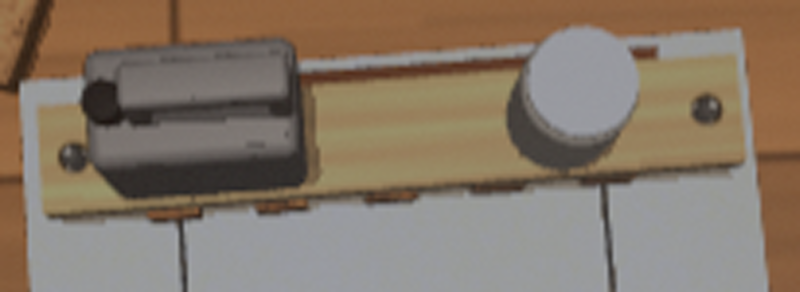

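View pics/s20z.png

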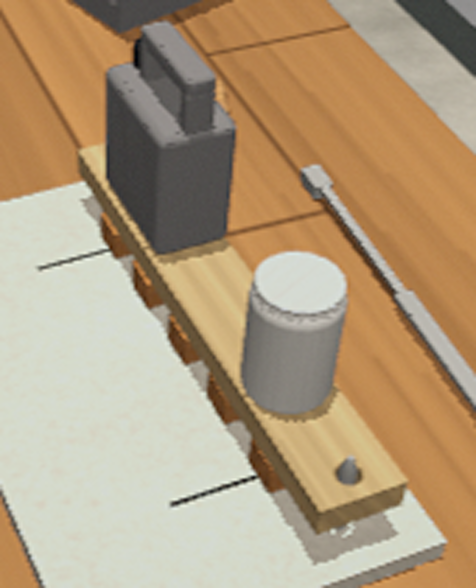

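Run:
```python
from h import *
f=lambda x,y:(190+x/3.9,140+y/3.9)
B=np.array([onz("top",f(*p),.182)[:2] for p in [(83,52),(294,38),(304,150),(90,165)]]); print("jug",toJ(B.mean(0)).round(4),[np.linalg.norm(B[i]-B[(i+1)%4]).round(3) for i in range(4)])
C=np.array([onz("top",f(*p),.07)[:2] for p in [(744,160),(741,53),(48,216),(38,104)]]); print("plate",toJ(C.mean(0)).round(4),[toJ(c).round(3).tolist() for c in C])
print("pins tips", [toJ(onz("top",f(*p),.086)[:2]).round(4).tolist() for p in [(72,157),(707,109)]])
for x,y in [(175,214),(283,208),(390,198),(497,189),(605,181)]: print(toJ(onz("top",f(x,y),.044)[:2]).round(4))
bot.hand_in()
```

```text
jug [0.0708 0.1025] [np.float64(0.108), np.float64(0.059), np.float64(0.109), np.float64(0.059)]
plate [ 0.0687 -0.0027] [[0.038, -0.205], [0.101, -0.209], [0.035, 0.2], [0.101, 0.203]]
pins tips [[0.0653, 0.1819], [0.0662, -0.1823]]
[0.0346 0.1295]
[0.0334 0.065 ]
[0.0347 0.0009]
[ 0.0354 -0.0632]
[ 0.0355 -0.1278]
the job is handed in; nothing more can be done
```

I finished the task and handed it in after 87.5 s of the 210 s allowed; the station gives no verdict. I lifted the plate off and set it on the right. I then stood the five blocks against the rail, lowered the plate over both pins, and stood the tin on its right half and the jug on its left.

| Last check (in the jig frame) | Measured | Wanted |
|---|---|---|
| Blocks, y before the plate went on | 132, 67, 0, −64, −130.5 mm | 130, 65, 0, −65, −130 mm, each within 8 mm |
| Blocks, x before the plate went on | 66 to 70 mm | 61 to 79 mm |
| Blocks, angle before the plate went on | within 0.03 rad of square | below 0.1 rad |
| Blocks, y of the ends visible under the plate at the end | 129.5, 65, 1, −63, −128 mm | the same places |
| Plate | x 69 mm, y −3 mm, looks flush, pins standing in both holes | x 64 to 76 mm, y within 6 mm |
| Tin | x 72 mm, y −97 mm, looks upright | x 50 to 90 mm, y −140 to −60 mm |
| Jug | x 71 mm, y +102 mm, looks upright | x 50 to 90 mm, y 60 to 140 mm |

- **Loads:** the wrist readings I saw never went above about 8 N. The plate, tin and jug were each lowered until the wrist reading showed them resting on what was below. The bystanders and the white and yellow look-alikes look unmoved in the final pictures.
- **Readings that disagreed:**
  - A cruder angle estimate gave about 0.07 rad for two of the blocks; that is still inside the limit.
  - The two cameras differed by 2 to 4 mm on the plate's holes.
  - The pin tips read 4 to 5 mm short in x in the last picture, where I picked the points by eye.

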